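Take the blow-off nozzle off the bench air coupling and put it away

TASK

The board has been blown clean and the air is shut off: take the cone-tipped blow-off nozzle off the bench air outlet. Push its coupling's sprung sleeve back, without forcing it against its stop or wrenching the locked nozzle, draw the nozzle straight out so that the sleeve snaps forward again, and lower it upright into a free hole of the nozzle rack, letting go only with its nipple in the hole, so that it ends fully home. Leave the plug in the other coupling and the stored nozzles as they are.

Things in the scene. Friction and masses are not known exactly. Their poses are not given: they have to be found in the camera images.
- air_outlet: Fixed bench air outlet: an aluminium block 44 mm (x) by 215 mm (y), 32 mm high, origin on the bench, with two upright quick couplings on top in a row along its y axis, 95 mm apart. Round its +y end (y = +106 mm) stand a black 46 mm square regulator, its knob 84 mm high, a round gauge towards -x and an inlet pipe towards +x.
- port_a (a point): Point on coupling a's upright axis, 74 mm above the bench, at y = -95 mm of the block. The couplings are of mixed makes: the flat top of the forward sleeve lies anywhere from 5 mm below to 5 mm above this point: not measured, to be felt. Sleeve: steel ring 36 mm outside, 19 mm inside, 20 mm long, pushed down by its top. In it a fixed brass nose, 18.4 mm wide, ends 6 mm below the point.
- port_b (a point): The same point of coupling b (at y = 0 of the block), with the same 5 mm of doubt up and down about its sleeve's top. Fingertips that straddle the nozzle come down on the sleeve's top. The sleeve's stop is hard: running onto it faster than about 8 mm/s gives a sharp knock.
- sleeve_a (a joint): How far coupling a's sleeve is pushed back (down), m: 0 forward, 0.006 at the hard stop; the spring takes 6 N to start, 13 N at the stop. The nipple can be drawn out from about 0.005 on; if the sleeve comes forward before the nipple has risen 2 mm, it locks again. Once risen, the sleeve hangs part way back, rubbing, until the nipple is out (11 mm up), then snaps to 0.
- sleeve_b (a joint): The same for coupling b. In neither coupling does anything throw the nipple out: it has to be pulled while the sleeve is held back. The locking pieces lie inside, out of reach.
- nozzle_mid (a point): Centre of the grip of the nozzle to take off, in coupling a or b, z up its axis: round steel grip 20 mm wide, 16 mm high, brass cone on top (top 18 mm above the point). 8 mm below the point is the grip's shoulder (6 mm above the port point while in the coupling), below that the nipple, 14 mm wide, 26 mm long, chamfered, with a groove. About 80 g. Locked, it has 0.5 mm of play upwards.
- plug_mid (a point): Centre of the head of a loose steel blanking plug in the other coupling (head 22 mm diameter, 11 mm high, flat top, the same nipple). It stays where it is.
- rack: Fixed grey nozzle rack, a plastic block 50 mm (x) by 200 mm (y) and 40 mm high, origin on the bench under its centre, with four upright round holes of 17 mm diameter, 30 mm deep, 50 mm apart along its y axis.
- rack_hole0 (a point): Centre of the mouth of hole 0, 40 mm above the bench (y = +75 mm of the rack). A stored nozzle stands in it. A nozzle fully home has its grip's shoulder on the rack's top, so its nozzle_mid 8 mm above this point.
- rack_hole1 (a point): Mouth of hole 1 (y = +25 mm of the rack), empty. Fingers that took the nozzle by the sleeve reach up to 18 mm below its shoulder, and so meet the rack's top before it is home: let go then, it slides down the wide hole by itself; press it lightly from above if it hangs.
- rack_hole2 (a point): Mouth of hole 2 (y = -25 mm of the rack). A stored nozzle stands in it.
- rack_hole3 (a point): Mouth of hole 3 (y = -75 mm of the rack), empty.
- fan_mid (a point): A stored nozzle with a flat, wide brass mouth, 20 mm diameter grip, standing in hole 0 or 2, its top 32 mm above the rack; the point is 8 mm above the rack. It stays.
- tube_mid (a point): A stored nozzle with a thin copper tube, 20 mm diameter grip, standing in hole 2 or 0, its top 38 mm above the rack; the point is 8 mm above the rack. It stays.
Mind the look-alikes: they are no part of the job. Of the things shaped like the rack, the grey one is meant.

How it is judged:
By the outcome, as a careful person would: the job done as asked, in the order asked, and still so for the second after the job is handed in, with the robot touching nothing.
It also fails if it takes over 51 s, if anything falls off the work surface, if the arm or the gripper's body presses on something with over 40 N, if the wrist force passes 120 N, or if a joint passes its speed limit or range.

ROBOT

A 7-joint arm with a two-finger parallel gripper is mounted at the origin on the work surface. World frame = base frame: x ahead of the robot, y to its left, z up, the work surface at z = 0. Lengths are in m, angles in rad, forces in N, time in s.
With the tool pointing down it reaches from about 0.35 to 0.9 m from the base axis. Payload 7.2 kg.
Tool frame: the origin (TCP) lies where the fingers leave the gripper's body, on its centre line; the fingertips stand 73 mm ahead of it and the grasp point (between the pads) lies 54 mm ahead of it; x points along the fingers, z is the direction in which the jaws open and shut, and the axes are right-handed (so a half turn about x gives the same grasp; the last joint's range is limited). The gripper opens to 85 mm and grips with 20 to 120 N. Pads are 22 mm wide; open, the fingers measure 114 mm over their backs; the gripper's body (76 mm by 85 mm) begins 54 mm behind the grasp point. The pads swing forward as they close: fully open they stand 13 mm farther back than shut.
Start: joints at [1.238, 0.411, -0.013, 1.596, 0.006, 1.134, -0.082], TCP at [0.164, -0.603, 0.304] pointing down, gripper open.
Joint ranges: [-2.95, 2.95], [-0.29, 1.99], [-1.47, 1.44], [0.14, 2.54], [-1.03, 4.17], [0.13, 1.85], [-2.86, 2.86]. Speed limits (rad/s): [2.39, 2.39, 3.01, 3.01, 3.14, 3.14, 3.14].

INTERFACE

Orientations are given as [roll, pitch, yaw] about the fixed x, y, z axes, in that order (R = Rz(yaw) Ry(pitch) Rx(roll)).
In Python, from plant import observe, read_camera, calibration, job_done, look_for, cut_out, spot_point gives the robot as it stands.
- The arm moves only by the tool carry_out, never from a script. Its argument "increments" is one flat list of numbers, 5 for each row, row after row: the opening, from 0 (shut) to 1 (fully open), then the shift along the tool's x, y, z in mm, then the turn about the tool's x in degrees. A call has 1 to 20 rows; each row shifts and turns the commanded pose from where the row before left it, along the tool's axes as they then stand; what a row does not reach is not made up. A row lasts 1/10 s, in which the tool goes at most 50 mm and 8.59 degrees, less where a joint would pass 70% of its speed; a pose out of reach is approached as far as the arm can. A call is refused whole if a number of a shift passes 50 or a number of a turn 8.59, either way. A call with a gripper value outside its range is refused whole. The fingers move at their own pace and stop on an object; the grip force is fixed at half the most. Time passes only in rows, so rows that do not move let the fingers close. It gives the time, the measured TCP pose, the force and the opening at its end, in the units of the state.
- observe(): the state, without advancing time (a new reading comes with each control period).
- read_camera(name): name is "side" or "top"; returns (picture, depth): 400x640x3 uint8, red, green, blue; 400x640 float32, m along the optical axis (not along the pixel's ray), 0 where there is no reading.
- calibration(name): a dict with "mtx" (3x3 intrinsics, pixels), "dist_coeffs" ([k1, k2, p1, p2, k3] as OpenCV has them; the pictures are not rectified), "origin" and "rotation" of the camera in the world. Camera axes: x right, y down, z forward; pixel columns grow to the right and rows downward; lengths in m; the calibration is good to about 2 mm. A picture is of the moment at which its call begins. calibration takes no time and is no camera call.
- job_done(): hands the job in, once; it reports no verdict.
Trained networks look in the newest picture that a camera, given by its name, has taken for a name from the list of things; names that differ only in an ending like _2 or _b are one class to them, and where a whole thing is asked for, a point or a joint stands for the part that bears it (a point fixed in the world has none). Each returns a list of dicts, best first, with "conf" (0 to 1); they miss things now and then, are a little off and sometimes report something else, mostly with a low value. They report only what shows in the picture. A call takes as long as a camera call. They do not tell look-alikes from the thing itself.
- look_for(camera, label): "at" ([x, y, z] in m, in world coordinates, good to about 4 mm: the middle of the surface that is visible of it).
- cut_out(camera, label): "mask" (400x640 bool, what is visible of it).
- spot_point(camera, label): "at" ([x, y, z] in m, in world coordinates, good to about 4 mm: a listed point, or the origin of a listed thing).
The state is a dict: "t": time; "q": joint angles; "joint_velocities": joint speeds; "joint_torque": joint torques, N m; "position": TCP position; "eef_rot": TCP orientation; "wrist_force": force on the tool from outside, world axes, zero at the start; "ft_torque": the same for the moment, N m; "grip_width": finger opening in m.
Only numpy, scipy, OpenCV 4.12 (cv2) and the standard library are available. Lean on these libraries where they do the work, as an engineer would, in place of code of your own. Each camera call takes 0.05 s, during which the arm holds its last target.

## Working session

There is one attempt and no reset: what is moved stays moved. The work goes in short steps, Python scripts to look and compute and a tool call to move; the robot and the scene stay as the last step left them, time stands still between calls to the robot, and variables do not carry over. Pictures are saved under pics/ and viewed, and the job is handed in when it is done.

Besides the shell and the picture viewer there is one more tool, called after ">>>" by a JSON object that holds its "api" and its "payload", one argument or row to a line. carry_out: Moves the arm, as the interface text tells. Its arguments: {"type":"object","properties":{"increments":{"type":"array","items":{"type":"number"}}},"required":["increments"]}

```bash
mkdir -p pics; ls
python3 - <<'E'
from plant import *
import cv2,numpy as np
s=observe();print({k:np.round(v,4) for k,v in s.items()})
for c in ("side","top"):
    p,d=read_camera(c);cv2.imwrite(f"pics/{c}0.png",p[:,:,::-1]);np.save(f"pics/{c}0_d.npy",d)
    k=calibration(c);print(c,np.round(k["mtx"],1).tolist(),k["dist_coeffs"],k["origin"],np.round(k["rotation"],3).tolist())
for c in ("side","top"):
    for l in ("air_outlet","port_a","port_b","nozzle_mid","plug_mid","rack","rack_hole0","rack_hole1","rack_hole3","fan_mid"):
        print(c,l,[(np.round(r["at"],4).tolist(),round(r["conf"],2)) for r in spot_point(c,l)][:3])
print(observe()["t"])
E
```

```text
pics
{'t': np.float64(0.0), 'q': array([ 1.2378,  0.4119, -0.0127,  1.5971,  0.0056,  1.1343, -0.0822]), 'joint_velocities': array([-0.0011,  0.0014, -0.    ,  0.0009, -0.0014,  0.0004,  0.0011]), 'joint_torque': array([ 2.00000e-04, -6.00618e+01,  6.82300e-01, -2.99409e+01,
        1.38000e-02,  1.05000e-02, -0.00000e+00]), 'position': array([ 0.1634, -0.6028,  0.303 ]), 'eef_rot': array([-3.0623,  1.5691,  1.9149]), 'wrist_force': array([ 0.9981, -0.5201, -0.0047]), 'ft_torque': array([-0.0138, -0.0188, -0.0337]), 'grip_width': np.float64(0.0853)}
side [[492.8, 0.0, 315.6], [0.0, 492.8, 200.0], [0.0, 0.0, 1.0]] [0.00250392 0.         0.         0.         0.        ] [ 0.30575879 -0.75896737  1.09221564] [-2.426, 0.009, -0.127]
top [[514.2, 0.0, 307.9], [0.0, 514.2, 207.1], [0.0, 0.0, 1.0]] [-0.05857631  0.          0.          0.          0.        ] [0.19284973 0.12639692 1.45025032] [-2.994, 0.008, -1.596]
side air_outlet [([0.4628, -0.1927, -0.0007], 0.88), ([0.5576, 0.2604, 0.042], 0.31), ([0.5557, 0.2646, 0.0435], 0.27)]
side port_a [([0.4705, -0.1912, 0.0717], 0.76), ([0.440
[... 992 characters left out ...]
41, 0.0474], 0.18)]
top nozzle_mid [([0.4411, -0.283, 0.0869], 0.56), ([0.5584, 0.188, -0.0018], 0.56)]
top plug_mid [([0.4633, -0.1905, 0.0882], 0.52)]
top rack [([0.2875, 0.554, 0.0022], 0.93), ([0.553, 0.1897, -0.0021], 0.65), ([0.1994, 0.3021, -0.0024], 0.56)]
top rack_hole0 [([0.2939, 0.4825, 0.0382], 0.97), ([0.5563, 0.1109, 0.038], 0.95), ([0.1903, 0.2344, 0.0407], 0.94)]
top rack_hole1 [([0.2939, 0.4825, 0.0382], 0.97), ([0.5563, 0.1109, 0.038], 0.95), ([0.1903, 0.2344, 0.0407], 0.94)]
top rack_hole3 [([0.2939, 0.4825, 0.0382], 0.97), ([0.5563, 0.1109, 0.038], 0.95), ([0.1903, 0.2344, 0.0407], 0.94)]
top fan_mid [([0.5563, 0.1873, -0.0001], 0.69), ([0.5585, 0.2631, 0.0484], 0.5)]
1.1
```

View pics/side0.png

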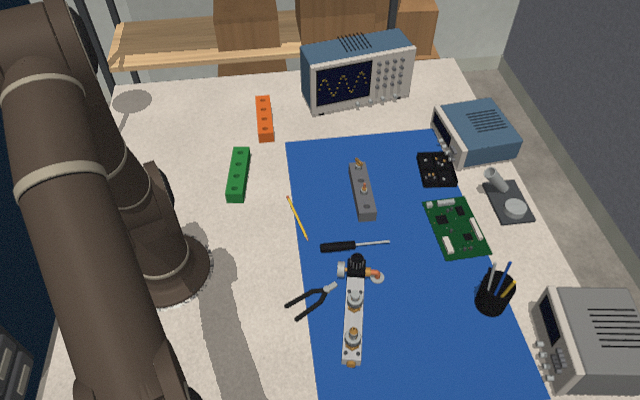

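View pics/top0.png

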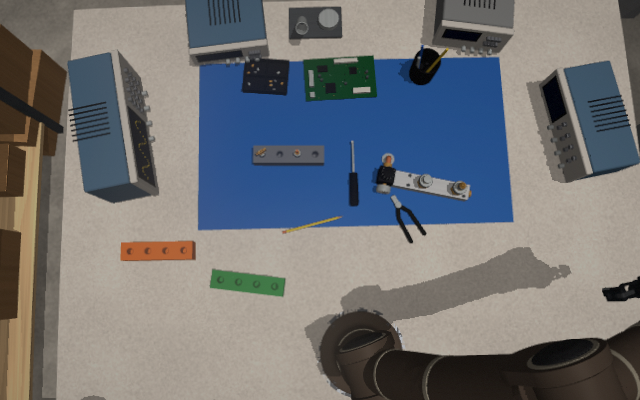

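Run:
```python
import cv2,numpy as np
t=cv2.imread("pics/top0.png");s=cv2.imread("pics/side0.png")
f=lambda im,x,y,w,h,k:cv2.resize(im[y:y+h,x:x+w],None,fx=k,fy=k,interpolation=cv2.INTER_CUBIC)
a=f(t,365,140,115,70,6);b=f(t,240,130,100,50,6)
cv2.imwrite("pics/ta.png",a);cv2.imwrite("pics/tb.png",b)
a=f(s,325,245,70,130,4);b=f(s,335,145,60,90,5)
h=max(a.shape[0],b.shape[0]);o=np.zeros((h,a.shape[1]+b.shape[1],3),np.uint8);o[:a.shape[0],:a.shape[1]]=a;o[:b.shape[0],a.shape[1]:]=b
cv2.imwrite("pics/s.png",o)
```

```text
(no output)
```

View pics/ta.png

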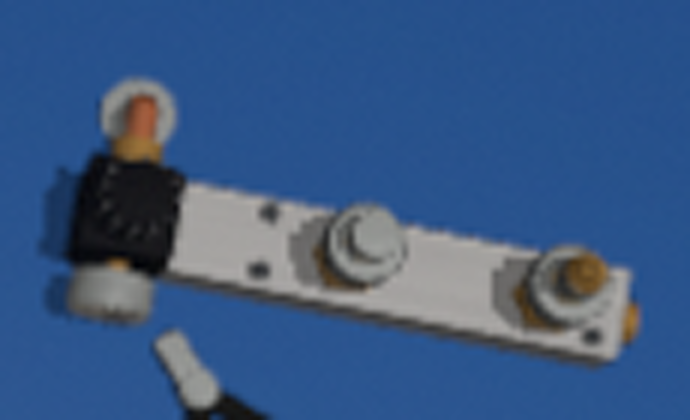

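View pics/tb.png

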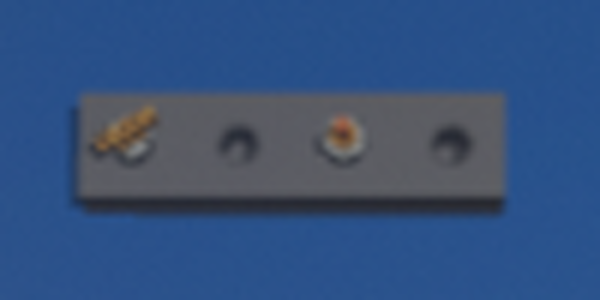

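View pics/s.png

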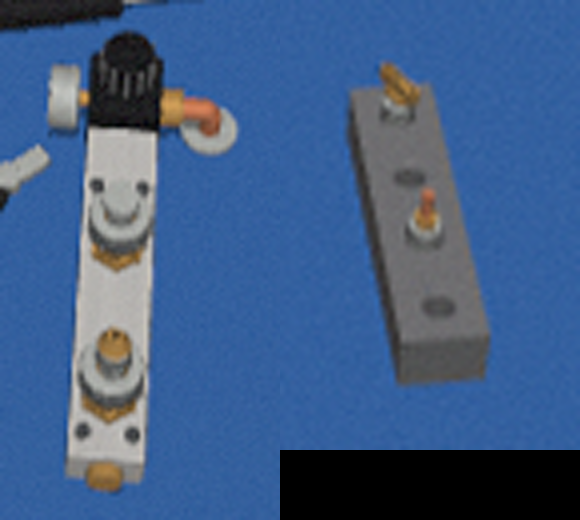

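```bash
cat > h.py <<'E'
import cv2,numpy as np
from plant import *
from scipy.spatial.transform import Rotation as R
def rot(k):
    r=np.array(k["rotation"],float)
    return r if r.shape==(3,3) else R.from_euler("xyz",r).as_matrix()
def ray(c,px,z):
    k=calibration(c);u=cv2.undistortPoints(np.array([[px]],float),np.array(k["mtx"]),np.array(k["dist_coeffs"]))[0,0]
    d=rot(k)@np.array([u[0],u[1],1]);o=np.array(k["origin"]);return o+d*(z-o[2])/d[2]
def crop(c,px,x0,y0,s,z): return ray(c,((px[0]+.5)/s-.5+x0,(px[1]+.5)/s-.5+y0),z)
def proj(c,P):
    k=calibration(c);r=rot(k);o=np.array(k["origin"]);P=np.atleast_2d(P)
    return cv2.projectPoints((P-o)@r,np.zeros(3),np.zeros(3),np.array(k["mtx"]),np.array(k["dist_coeffs"]))[0][:,0]
E
python3 - <<'E'
from h import *
r=lambda v:np.round(v*1000,1)
print("noz top",r(crop("top",(585,272),365,140,6,.106)),r(crop("side",(115,335),325,245,4,.106)))
print("sleeve a",r(crop("top",(568,286),365,140,6,.074)),r(crop("side",(110,374),325,245,4,.074)))
print("sleeve b",r(crop("top",(366,245),365,140,6,.074)),r(crop("side",(120,217),325,245,4,.074)))
print("plug top",r(crop("top",(377,235),365,140,6,.091)),r(crop("side",(121,202),325,245,4,.091)))
for p in((80,95),(503,95),(503,197),(80,197)):print("rack",r(crop("top",p,240,130,6,.04)))
print("h3",r(crop("top",(452,146),240,130,6,.04)),r(crop("side",(438-280,307),335,145,5,.04)))
print("h1",r(crop("top",(239,146),240,130,6,.04)),r(crop("side",(410-280,178),335,145,5,.04)))
for p in((350,90),(430,85),(488,335),(397,345)):print("racks",r(crop("side",(p[0]-280,p[1]),335,145,5,.04)))
for p in((610,360),(631,270),(165,275),(187,182)):print("block",r(crop("top",p,365,140,6,.032)))
# edges in the tool
s=observe();M=R.from_euler("xyz",s["eef_rot"]).as_matrix();print(np.round(M,3))
# masks -> sleeve depth cross-section
for c in("top","side"):
    d=np.load(f"pics/{c}0_d.npy");u=proj(c,[.443,-.285,.074])[0].astype(int)
    print(c,u);
    k=calibration(c)
    H,W=d.shape;yy,xx=np.mgrid[u[1]-9:u[1]+10,u[0]-9:u[0]+10]
    q=cv2.undistortPoints(np.c_[xx.ravel(),yy.ravel()].astype(float)[:,None],np.array(k["mtx"]),np.array(k["dist_coeffs"]))[:,0]
    P=(np.c_[q,np.ones(len(q))]*d[yy,xx].ravel()[:,None])@rot(k).T+np.array(k["origin"])
    m=(P[:,2]>.062)&(P[:,2]<.12);print(m.sum(),r(P[m].mean(0)),r(np.sort(P[m,2])))
E
```

```text
noz top [ 441.4 -280.9  106. ] [ 439.5 -282.3  106. ]
sleeve a [ 441.  -282.3   74. ] [ 437.  -289.3   74. ]
sleeve b [ 462.3 -191.1   74. ] [ 459.9 -194.1   74. ]
plug top [ 463.5 -192.4   91. ] [ 459.6 -194.    91. ]
rack [582.8 283.2  40. ]
rack [577.2  83.9  40. ]
rack [528.   85.4  40. ]
rack [533.4 283.6  40. ]
h3 [553.2 108.6  40. ] [549.4 109.2  40. ]
h1 [555.9 208.6  40. ] [552.3 208.9  40. ]
racks [530.  285.8  40. ]
racks [578.7 283.4  40. ]
racks [572.8  85.5  40. ]
racks [521.6  85.2  40. ]
block [ 413.  -312.1   32. ]
block [ 455.5 -325.1   32. ]
block [ 458.7 -105.6   32. ]
block [ 502.9 -118.2   32. ]
[[-0.     0.965  0.262]
 [-0.     0.262 -0.965]
 [-1.    -0.     0.   ]]
top [460 186]
156 [ 439.5 -280.9   80.7] [ 62.1  62.1  62.2  62.4  62.5  62.6  62.7  62.8  62.9  63.6  63.8  64.1
  64.2  64.5  64.8  64.9  65.5  65.9  66.5  66.6  66.6  66.6  67.1  67.2
  67.2  67.8  67.8  67.9  68.   68.5  68.6  68.6  69.   69.3  69.6  70.
  70.   70.2  70.3  70.3  70.4  70.5  70.7  70.7  70.8  70.8  70.9  71.
  71.   71.2  71.2  71.4  71.4  71.7  71.7  71.8  71.8  71.9  72.   72.
[... 1302 characters left out ...]
9  73.9  74.   74.   74.1  74.1  74.1  74.1  74.2  74.2
  74.3  74.4  74.4  74.5  74.5  74.5  74.5  74.6  74.7  74.7  74.9  74.9
  75.   75.2  75.3  75.7  76.   76.3  76.6  76.7  77.8  79.3  82.2  82.9
  83.   83.2  83.4  84.4  85.   85.4  85.5  85.8  86.1  86.5  87.2  87.2
  87.4  87.8  88.4  88.8  90.5  91.4  92.4  94.1  94.1  94.5  94.6  95.
  95.1  95.1  95.4  95.7  95.7  95.7  96.   96.2  96.6  97.1  97.3  97.7
  97.7  97.8  98.   98.3  98.4  98.5  98.6  98.8  98.8  98.9  99.1  99.1
  99.2  99.2  99.2  99.3  99.9 100.3 100.7 101.3 101.4 101.4 101.4 101.6
 102.3 102.5 102.5 102.9 102.9 103.  103.3 104.3 104.4 104.8 105.4 105.5
 105.8 105.8 106.6 106.9 107.5 108.1 108.8 109.  109.8 110.4]
```

>>> {"api": "carry_out", "payload": {
  "increments": [0.5, 0, 0, 0, -7.8, 0.5, 0, 0, 0, -7.8, 0.5, 0, 0, 0, -7.8, 0.5, 0, 0, 0, -7.8, 0.5, 0, 0, 0, -7.8, 0.5, 0, 0, 0, -7.8, 0.5, 0, 0, 0, -7.8, 0.5, 0, 0, 0, -7.8]
}}

```text
t: 1.9
position: [0.1635, -0.6032, 0.3039]
eef_rot: [-1.775, 1.571, -1.986]
wrist_force: [0.1, 0.0, 0.1]
grip_width: 0.0428
```

```bash
cat >> h.py <<'E'
def go(x,y):
    s=observe();M=R.from_euler("xyz",s["eef_rot"]).as_matrix()
    d=np.array([x,y,s["position"][2]])-s["position"];print("t",s["t"],"pos",np.round(s["position"]*1000,2),"F",np.round(s["wrist_force"],2),"T",np.round(s["ft_torque"],2),"w",round(s["grip_width"]*1000,2),"tool shift mm",np.round(M.T@d*1000,2),"z",np.round(M[:,2],3),"x",np.round(M[:,0],4),"yaw z deg",round(np.degrees(np.arctan2(M[1,2],M[0,2])),2))
E
python3 -c "
from h import *;go(.4405,-.2835)"
```

```text
t 1.9 pos [ 163.52 -603.22  303.92] F [0.12 0.01 0.14] T [-0.01  0.02  0.04] w 42.82 tool shift mm [-3.0000e-02  3.7070e+02  2.0375e+02] z [ 0.978 -0.21  -0.   ] x [-0.e+00 -1.e-04 -1.e+00] yaw z deg -12.11
```

>>> {"api": "carry_out", "payload": {
  "increments": [0.5, 0, 31, 17, 0, 0.5, 0, 31, 17, 0, 0.5, 0, 31, 17, 0, 0.5, 0, 31, 17, 0, 0.5, 0, 31, 17, 0, 0.5, 0, 31, 17, 0, 0.5, 0, 31, 17, 0, 0.5, 0, 31, 17, 0, 0.5, 0, 31, 17, 0, 0.5, 0, 31, 17, 0, 0.5, 0, 31, 17, 0, 0.5, 0, 30, 17, 0, 0.5, 0, 0, 0, 0, 0.5, 0, 0, 0, 0]
}}

```text
t: 3.3
position: [0.443, -0.2843, 0.3039]
eef_rot: [-1.388, 1.571, -1.602]
wrist_force: [-0.0, 0.2, 0.3]
grip_width: 0.0431
```

Run:
```python
from h import *
go(.4405,-.2835)
for c in("top","side"):
    p,d=read_camera(c)
    u=proj(c,[.4405,-.2835,.15])[0].astype(int);a=p[max(u[1]-40,0):u[1]+45,u[0]-45:u[0]+45,::-1]
    cv2.imwrite(f"pics/{c}1.png",cv2.resize(a,None,fx=6,fy=6,interpolation=cv2.INTER_CUBIC))
```

```text
t 3.3 pos [ 443.01 -284.25  303.92] F [-0.01  0.21  0.31] T [-0.02  0.   -0.07] w 43.06 tool shift mm [-0.    0.2  -2.61] z [ 0.977 -0.213  0.   ] x [-0.e+00 -1.e-04 -1.e+00] yaw z deg -12.31
```

View pics/top1.png

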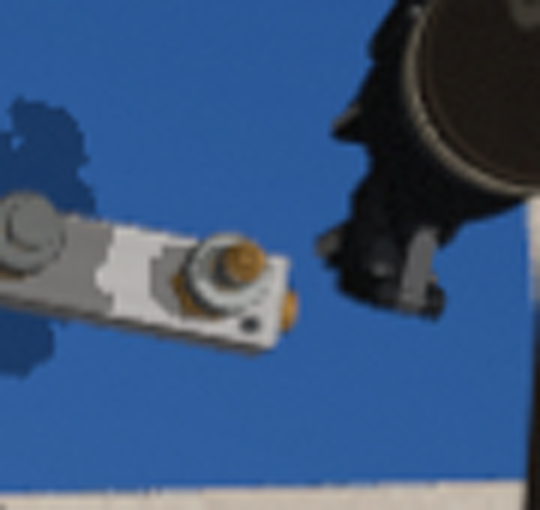

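View pics/side1.png

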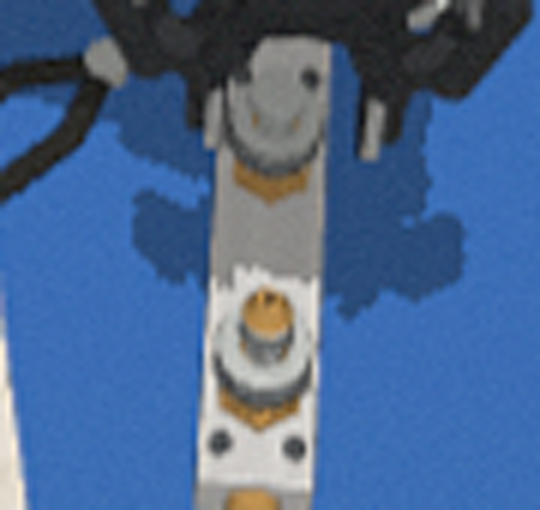

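>>> {"api": "carry_out", "payload": {
  "increments": [0.5, 19, 0, -2.6, 0, 0.5, 19, 0, 0, 0, 0.5, 19, 0, 0, 0, 0.5, 19, 0, 0, 0, 0.5, 19, 0, 0, 0, 0.5, 19, 0, 0, 0, 0.5, 0, 0, 0, 0, 0.5, 0, 0, 0, 0]
}}

```text
t: 4.2
position: [0.4396, -0.2851, 0.1901]
eef_rot: [-3.014, 1.57, 3.051]
wrist_force: [0.1, 0.2, 1.4]
grip_width: 0.0429
```

Run:
```python
from h import *
go(.4405,-.2835)
for c in("top","side"):
    p,d=read_camera(c)
    u=proj(c,[.4405,-.2835,.11])[0].astype(int);a=p[max(u[1]-40,0):u[1]+45,u[0]-45:u[0]+45,::-1]
    cv2.imwrite(f"pics/{c}2.png",cv2.resize(a,None,fx=6,fy=6,interpolation=cv2.INTER_CUBIC))
```

```text
t 4.2 pos [ 439.58 -285.12  190.09] F [0.11 0.23 1.39] T [-0.03 -0.01  0.03] w 42.85 tool shift mm [-0.    1.78  0.55] z [ 0.976 -0.217 -0.001] x [-5.e-04  0.e+00 -1.e+00] yaw z deg -12.52
```

View pics/top2.png

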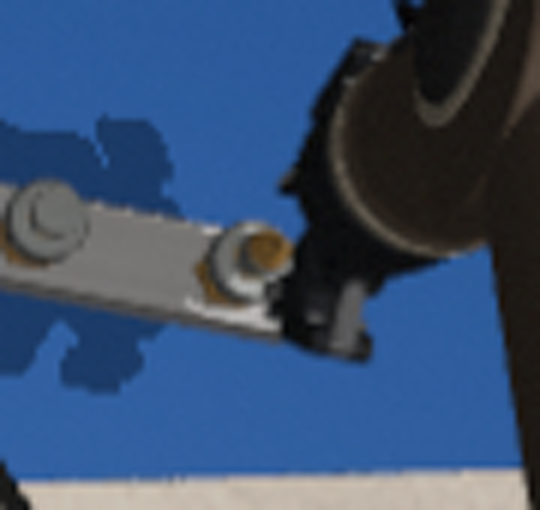

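View pics/side2.png

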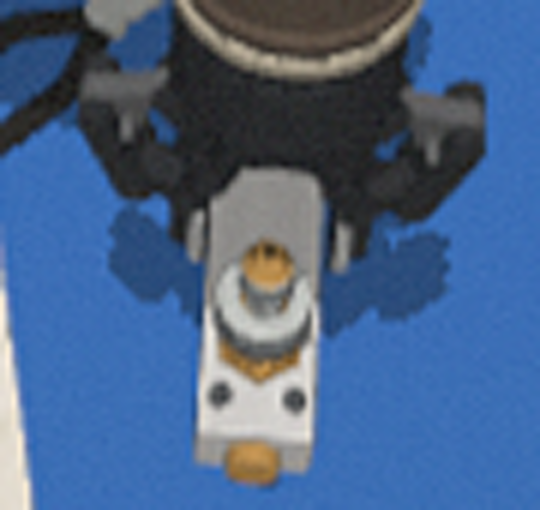

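>>> {"api": "carry_out", "payload": {
  "increments": [0.5, 8, 1.5, 0.5, 0, 0.5, 8, 0, 0, 0, 0.5, 8, 0, 0, 0, 0.5, 5, 0, 0, 0, 0.5, 0, 0, 0, 0, 0.36, 0, 0, 0, 0, 0.36, 0, 0, 0, 0, 0.36, 0, 0, 0, 0]
}}

```text
t: 5.1
position: [0.4411, -0.283, 0.1612]
eef_rot: [-0.415, 1.57, -0.632]
wrist_force: [0.7, -0.4, -0.7]
grip_width: 0.0311
```

Run:
```python
from h import *
go(.4405,-.2835)
for c in("top","side"):
    p,d=read_camera(c)
    u=proj(c,[.4405,-.2835,.10])[0].astype(int);a=p[max(u[1]-30,0):u[1]+30,u[0]-35:u[0]+35,::-1]
    cv2.imwrite(f"pics/{c}3.png",cv2.resize(a,None,fx=8,fy=8,interpolation=cv2.INTER_CUBIC))
```

```text
t 5.1 pos [ 441.07 -283.    161.17] F [ 0.7  -0.36 -0.73] T [-0.03  0.04 -0.03] w 31.13 tool shift mm [-0.   -0.61 -0.45] z [ 0.977 -0.215  0.001] x [ 5.e-04 -3.e-04 -1.e+00] yaw z deg -12.43
```

View pics/top3.png

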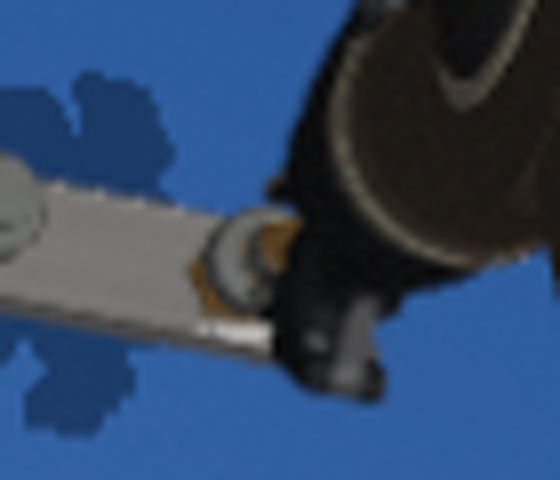

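View pics/side3.png

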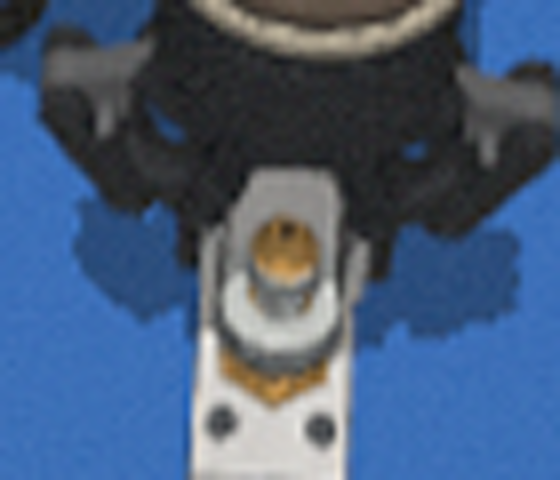

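>>> {"api": "carry_out", "payload": {
  "increments": [0.29, 0, 0, 0.3, 0, 0.29, 0, 0, 0, 0, 0.29, 0, 0, 0, 0]
}}

```text
t: 5.5
position: [0.4412, -0.283, 0.1609]
eef_rot: [-0.355, 1.571, -0.572]
wrist_force: [-0.5, 0.1, -0.6]
grip_width: 0.0248
```

Run:
```python
from h import *
go(.4405,-.2835)
p,d=read_camera("side")
u=proj("side",[.4405,-.2835,.10])[0].astype(int);a=p[max(u[1]-25,0):u[1]+20,u[0]-30:u[0]+30,::-1]
cv2.imwrite("pics/side4.png",cv2.resize(a,None,fx=10,fy=10,interpolation=cv2.INTER_CUBIC))
```

```text
t 5.5 pos [ 441.2  -282.98  160.94] F [-0.55  0.09 -0.56] T [ 0.02 -0.04 -0.02] w 24.84 tool shift mm [-0.   -0.66 -0.57] z [ 0.977 -0.215  0.   ] x [ 1.e-04 -1.e-04 -1.e+00] yaw z deg -12.43
```

View pics/side4.png

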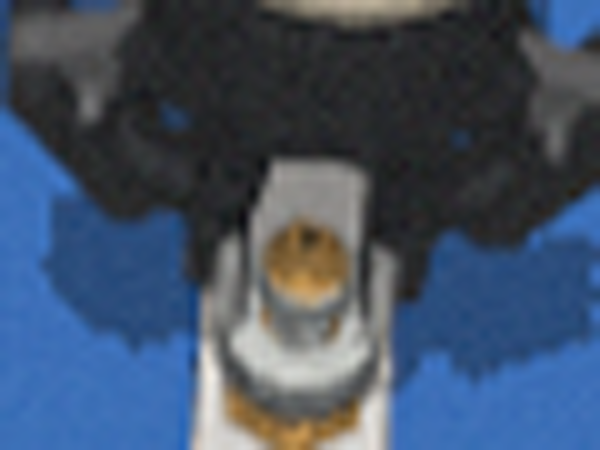

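>>> {"api": "carry_out", "payload": {
  "increments": [0.29, 0, 0, 0.5, 0, 0.29, 0, 0, 0.5, 0, 0.29, 0, 0, 0.3, 0, 0.29, 0, 0, 0, 0]
}}

```text
t: 5.95
position: [0.4425, -0.2832, 0.1609]
eef_rot: [-0.265, 1.571, -0.481]
wrist_force: [-0.2, 0.7, -0.0]
grip_width: 0.0248
```

```bash
python3 -c "
from h import *;go(.4405,-.2835)"
```

```text
t 5.95 pos [ 442.53 -283.25  160.89] F [-0.24  0.72 -0.  ] T [ 0.04  0.01 -0.02] w 24.85 tool shift mm [-0.   -0.68 -1.93] z [ 0.977 -0.215  0.   ] x [ 0. -0. -1.] yaw z deg -12.42
```

>>> {"api": "carry_out", "payload": {
  "increments": [0.29, 0, 0, 0.3, 0, 0.29, 0, 0, 0.3, 0]
}}

```text
t: 6.15
position: [0.4431, -0.2834, 0.1609]
eef_rot: [-1.194, 1.571, -1.411]
wrist_force: [0.1, 0.2, 0.3]
grip_width: 0.0247
```

>>> {"api": "carry_out", "payload": {
  "increments": [0.29, 0, 0, 0.3, 0, 0.29, 0, 0, 0, 0]
}}

```text
t: 6.35
position: [0.4434, -0.2834, 0.1609]
eef_rot: [-0.157, 1.571, -0.374]
wrist_force: [-0.5, 0.0, 0.2]
grip_width: 0.0248
```

>>> {"api": "carry_out", "payload": {
  "increments": [0.29, 0, 0, 0.3, 0, 0.29, 0, 0, 0, 0]
}}

```text
t: 6.55
position: [0.4436, -0.2835, 0.1609]
eef_rot: [-0.562, 1.571, -0.779]
wrist_force: [-1.2, 0.3, -0.6]
grip_width: 0.025
```

>>> {"api": "carry_out", "payload": {
  "increments": [0.29, 0, 0, 0.2, 0, 0.29, 0, 0, 0, 0]
}}

```text
t: 6.75
position: [0.4439, -0.2836, 0.1609]
eef_rot: [-0.403, 1.571, -0.62]
wrist_force: [-0.2, 1.3, 0.3]
grip_width: 0.0245
```

>>> {"api": "carry_out", "payload": {
  "increments": [0.29, 0, 0, 0.3, 0, 0.29, 0, 0, 0, 0]
}}

```text
t: 6.95
position: [0.4442, -0.2836, 0.1609]
eef_rot: [-0.123, 1.571, -0.34]
wrist_force: [-0.2, -0.4, 0.9]
grip_width: 0.0247
```

>>> {"api": "carry_out", "payload": {
  "increments": [0.29, 0, 0, 0.3, 0, 0.29, 0, 0, 0, 0]
}}

```text
t: 7.15
position: [0.4444, -0.2837, 0.1609]
eef_rot: [-0.836, 1.571, -1.053]
wrist_force: [0.5, -0.5, -0.2]
grip_width: 0.0251
```

>>> {"api": "carry_out", "payload": {
  "increments": [0.29, 0, 0, 0.3, 0, 0.29, 0, 0, 0, 0]
}}

```text
t: 7.35
position: [0.4447, -0.2837, 0.1609]
eef_rot: [-2.857, 1.571, -3.074]
wrist_force: [-1.6, -0.1, -0.8]
grip_width: 0.0244
```

Run:
```python
from h import *
go(.4405,-.2835)
for c in ("side","top"):
    p,d=read_camera(c)
    u=proj(c,[.4405,-.2835,.10])[0].astype(int);a=p[max(u[1]-25,0):u[1]+20,u[0]-30:u[0]+30,::-1]
    cv2.imwrite(f"pics/{c}5.png",cv2.resize(a,None,fx=10,fy=10,interpolation=cv2.INTER_CUBIC))
```

```text
t 7.35 pos [ 444.7  -283.73  160.87] F [-1.56 -0.11 -0.76] T [ 0.01 -0.03 -0.04] w 24.39 tool shift mm [ 0.   -0.68 -4.15] z [ 0.977 -0.215 -0.   ] x [-0. -0. -1.] yaw z deg -12.42
```

View pics/side5.png

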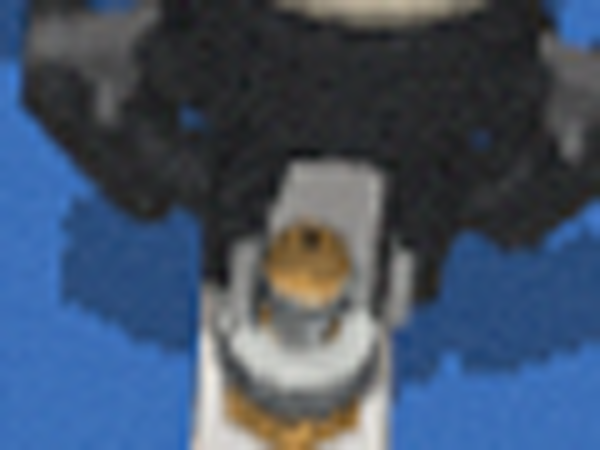

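View pics/top5.png

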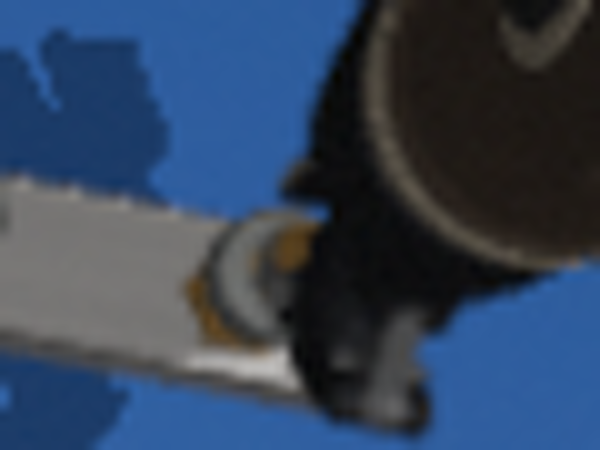

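Run:
```python
from h import *
u0=proj("side",[.4405,-.2835,.10])[0].astype(int)-[30,25]
M=R.from_euler("xyz",observe()["eef_rot"]).as_matrix();P=observe()["position"]
for dx in (73,70,54):
  for dz in (-12.3,12.3):
    for dy in(-11,11):
      print(dx,dz,dy,np.round((proj("side",P+M@np.array([dx,dy,dz])/1000)[0]-u0+.5)*10))
for z in (80,96,106): print("noz",z,np.round((proj("side",[.4405,-.2835,z/1000])[0]-u0+.5)*10))
print("width sc",proj("side",[.4505,-.2835,.09])-proj("side",[.4305,-.2835,.09]))
```

```text
73 -12.3 -11 [271. 322.]
73 -12.3 11 [275. 229.]
73 12.3 -11 [384. 331.]
73 12.3 11 [387. 238.]
70 -12.3 -11 [271. 316.]
70 -12.3 11 [276. 223.]
70 12.3 -11 [385. 325.]
70 12.3 11 [388. 232.]
54 -12.3 -11 [275. 283.]
54 -12.3 11 [279. 189.]
54 12.3 -11 [389. 292.]
54 12.3 11 [392. 198.]
noz 80 [308. 297.]
noz 96 [312. 264.]
noz 106 [314. 243.]
width sc [[ 9.03090992 -1.11991946]]
```

>>> {"api": "carry_out", "payload": {
  "increments": [0.29, 0, 0, 0.3, 0, 0.29, 0, 0, 0, 0]
}}

```text
t: 7.65
position: [0.445, -0.2838, 0.1609]
eef_rot: [-0.855, 1.571, -1.071]
wrist_force: [-0.5, 0.3, -0.1]
grip_width: 0.0252
```

>>> {"api": "carry_out", "payload": {
  "increments": [0.29, 0, 0, 0.3, 0, 0.29, 0, 0, 0, 0]
}}

```text
t: 7.85
position: [0.4453, -0.2839, 0.1609]
eef_rot: [-0.088, 1.571, -0.304]
wrist_force: [0.4, -0.1, -0.1]
grip_width: 0.0249
```

>>> {"api": "carry_out", "payload": {
  "increments": [0.29, 0, 0, 0.3, 0, 0.29, 0, 0, 0, 0]
}}

```text
t: 8.05
position: [0.4456, -0.2839, 0.1609]
eef_rot: [-0.07, 1.571, -0.287]
wrist_force: [-0.5, 0.6, -0.8]
grip_width: 0.0245
```

Run:
```python
from h import *
go(.4405,-.2835)
for c in ("side",):
    p,d=read_camera(c)
    u=proj(c,[.4405,-.2835,.10])[0].astype(int);a=p[max(u[1]-25,0):u[1]+20,u[0]-30:u[0]+30,::-1]
    cv2.imwrite(f"pics/{c}6.png",cv2.resize(a,None,fx=13,fy=13,interpolation=cv2.INTER_LANCZOS4))
```

```text
t 8.05 pos [ 445.63 -283.92  160.91] F [-0.46  0.65 -0.79] T [-0.05  0.   -0.04] w 24.51 tool shift mm [-0.  -0.7 -5.1] z [ 0.977 -0.215  0.   ] x [ 1.e-04 -0.e+00 -1.e+00] yaw z deg -12.43
```

View pics/side6.png

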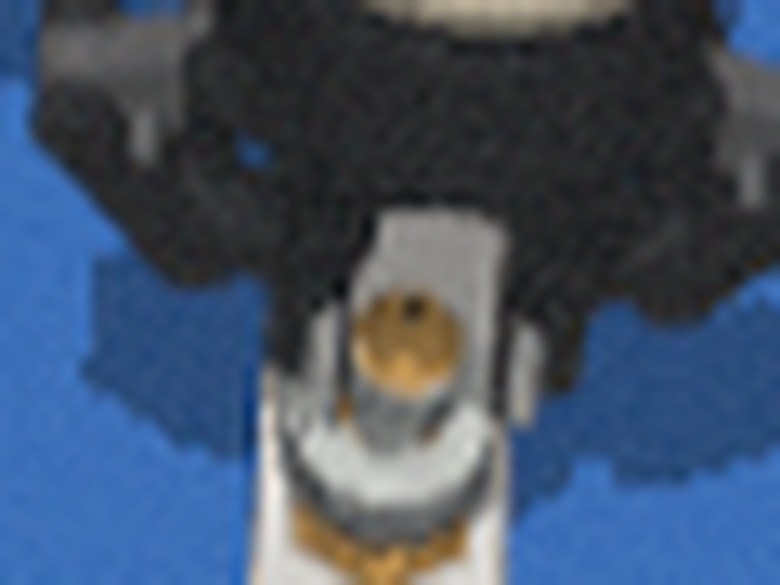

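>>> {"api": "carry_out", "payload": {
  "increments": [0.29, 0, 0, 0.3, 0, 0.29, 0, 0, 0, 0]
}}

```text
t: 8.3
position: [0.4459, -0.284, 0.1609]
eef_rot: [-0.275, 1.571, -0.492]
wrist_force: [0.4, 0.8, -1.1]
grip_width: 0.0248
```

>>> {"api": "carry_out", "payload": {
  "increments": [0.29, 0, 0, 0.3, 0, 0.29, 0, 0, 0, 0]
}}

```text
t: 8.5
position: [0.4462, -0.284, 0.1609]
eef_rot: [0.345, 1.571, 0.128]
wrist_force: [-1.2, -0.2, -0.5]
grip_width: 0.025
```

>>> {"api": "carry_out", "payload": {
  "increments": [0.29, 0, 0, 0.3, 0, 0.29, 0, 0, 0, 0]
}}

```text
t: 8.7
position: [0.4465, -0.2841, 0.1609]
eef_rot: [-1.366, 1.571, -1.583]
wrist_force: [-0.6, -0.1, 0.1]
grip_width: 0.0246
```

>>> {"api": "carry_out", "payload": {
  "increments": [0.29, 0, 0, 0.3, 0, 0.29, 0, 0, 0, 0]
}}

```text
t: 8.9
position: [0.4467, -0.2842, 0.1609]
eef_rot: [-2.665, 1.571, -2.882]
wrist_force: [-0.4, 0.1, 1.0]
grip_width: 0.025
```

Run:
```python
from h import *
go(.4405,-.2835)
out=[]
for c in ("side","top"):
    p,d=read_camera(c)
    u=proj(c,[.4405,-.2835,.10])[0].astype(int);a=p[max(u[1]-25,0):u[1]+20,u[0]-25:u[0]+25,::-1]
    np.save(f"pics/{c}7_d.npy",d)
    cv2.imwrite(f"pics/{c}7.png",cv2.resize(a,None,fx=13,fy=13,interpolation=cv2.INTER_LANCZOS4))
```

```text
t 8.9 pos [ 446.73 -284.19  160.89] F [-0.41  0.15  1.  ] T [ 0.01  0.1  -0.03] w 24.99 tool shift mm [ 0.   -0.67 -6.23] z [ 0.977 -0.215 -0.   ] x [-1.e-04 -0.e+00 -1.e+00] yaw z deg -12.43
```

View pics/side7.png

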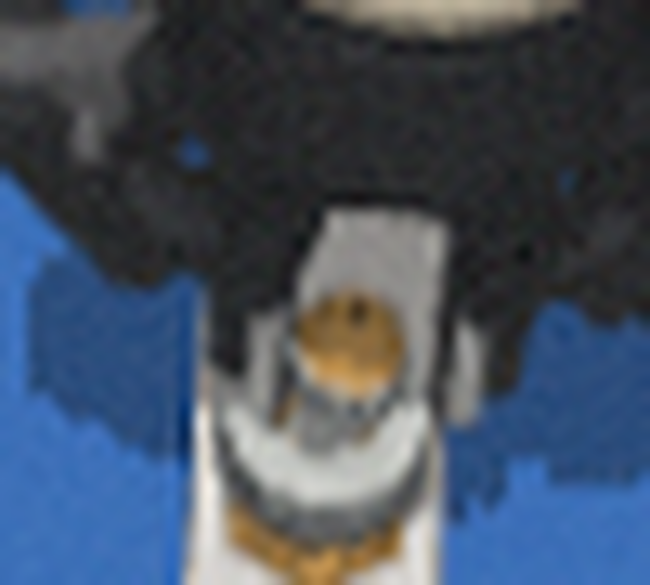

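View pics/top7.png

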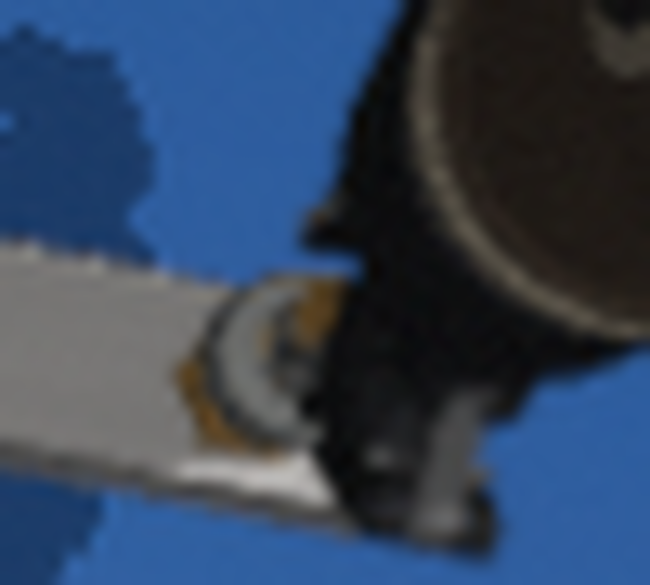

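>>> {"api": "carry_out", "payload": {
  "increments": [0.29, 0, 0, -1.5, 0, 0.29, 0, 0, -1.5, 0, 0.29, 0, 0, -1.5, 0, 0.29, 0, 0, 0, 0, 0.29, 0, 0, 0, 0]
}}

```text
t: 9.5
position: [0.4424, -0.2833, 0.1609]
eef_rot: [-0.591, 1.571, -0.808]
wrist_force: [-0.2, -0.4, 0.2]
grip_width: 0.0247
```

```bash
cat >> h.py <<'E'
def snap(n,cs=("side",),c0=(.4405,-.2835,.10),w=25,k=13):
    for c in cs:
        p,d=read_camera(c)
        u=proj(c,list(c0))[0].astype(int);a=p[max(u[1]-w,0):u[1]+w-5,u[0]-w:u[0]+w,::-1]
        cv2.imwrite(f"pics/{c}{n}.png",cv2.resize(a,None,fx=k,fy=k,interpolation=cv2.INTER_LANCZOS4))
E
python3 - <<'E'
from h import *
go(.4405,-.2835);snap(8)
E
```

```text
t 9.5 pos [ 442.35 -283.26  160.95] F [-0.21 -0.38  0.21] T [-0.05  0.05 -0.03] w 24.71 tool shift mm [-0.   -0.64 -1.76] z [ 0.977 -0.215  0.   ] x [ 1.e-04 -1.e-04 -1.e+00] yaw z deg -12.43
```

View pics/side8.png

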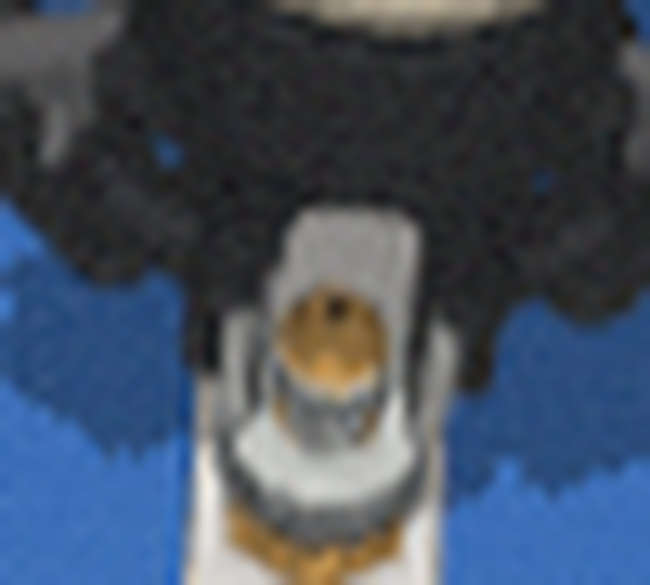

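>>> {"api": "carry_out", "payload": {
  "increments": [0.26, 0, 0, -0.6, 0, 0.26, 0, 0, -0.6, 0, 0.26, 2, 0, 0, 0, 0.26, 2, 0, 0, 0, 0.26, 2, 0, 0, 0, 0.26, 0, 0, 0, 0, 0.26, 0, 0, 0, 0]
}}

```text
t: 10.25
position: [0.4412, -0.2829, 0.1548]
eef_rot: [2.691, 1.571, 2.474]
wrist_force: [0.2, -0.6, -0.3]
grip_width: 0.0219
```

Run:
```python
from h import *
go(.4405,-.2835);snap(9)
```

```text
t 10.25 pos [ 441.18 -282.93  154.77] F [ 0.23 -0.61 -0.33] T [-0.01 -0.07  0.05] w 21.93 tool shift mm [ 0.   -0.71 -0.54] z [ 0.977 -0.215 -0.   ] x [-2.e-04  1.e-04 -1.e+00] yaw z deg -12.42
```

View pics/side9.png

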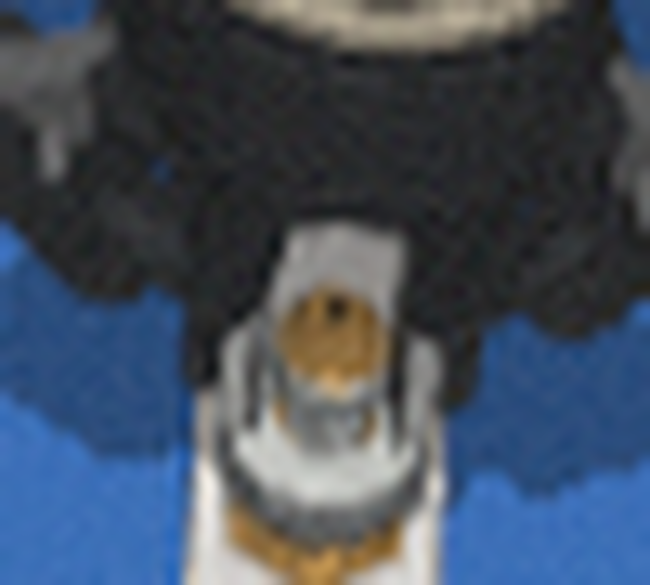

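>>> {"api": "carry_out", "payload": {
  "increments": [0.26, 0.6, 0, 0, 0, 0.26, 0.6, 0, 0, 0, 0.26, 0.6, 0, 0, 0, 0.26, 0.6, 0, 0, 0]
}}

```text
t: 10.7
position: [0.4412, -0.283, 0.1525]
eef_rot: [-1.452, 1.571, -1.669]
wrist_force: [0.1, 0.7, -0.3]
grip_width: 0.022
```

>>> {"api": "carry_out", "payload": {
  "increments": [0.26, 0.6, 0, 0, 0, 0.26, 0.6, 0, 0, 0, 0.26, 0.6, 0, 0, 0]
}}

```text
t: 11.0
position: [0.4412, -0.283, 0.1506]
eef_rot: [-2.65, 1.571, -2.867]
wrist_force: [0.9, -0.9, 0.4]
grip_width: 0.0223
```

>>> {"api": "carry_out", "payload": {
  "increments": [0.26, 0.6, 0, 0, 0, 0.26, 0.6, 0, 0, 0, 0.26, 0.6, 0, 0, 0]
}}

```text
t: 11.3
position: [0.4412, -0.283, 0.1488]
eef_rot: [-1.321, 1.571, -1.537]
wrist_force: [-0.0, 0.5, 0.3]
grip_width: 0.0221
```

>>> {"api": "carry_out", "payload": {
  "increments": [0.26, 0.6, 0, 0, 0, 0.26, 0.6, 0, 0, 0, 0.26, 0.6, 0, 0, 0]
}}

```text
t: 11.6
position: [0.4412, -0.283, 0.147]
eef_rot: [-2.736, 1.571, -2.953]
wrist_force: [1.0, 0.3, -0.2]
grip_width: 0.0222
```

>>> {"api": "carry_out", "payload": {
  "increments": [0.26, 0.6, 0, 0, 0, 0.26, 0.6, 0, 0, 0, 0.26, 0.6, 0, 0, 0]
}}

```text
t: 11.9
position: [0.4412, -0.283, 0.1453]
eef_rot: [-0.474, 1.571, -0.691]
wrist_force: [-0.7, 0.3, 5.6]
grip_width: 0.0222
```

>>> {"api": "carry_out", "payload": {
  "increments": [0.26, 0.4, 0, 0, 0, 0.26, 0, 0, 0, 0]
}}

```text
t: 12.1
position: [0.4412, -0.283, 0.1452]
eef_rot: [-1.275, 1.571, -1.492]
wrist_force: [-1.7, 0.9, 6.0]
grip_width: 0.0218
```

>>> {"api": "carry_out", "payload": {
  "increments": [0.26, 0.5, 0, 0, 0, 0.26, 0.5, 0, 0, 0, 0.26, 0, 0, 0, 0]
}}

```text
t: 12.4
position: [0.4412, -0.283, 0.1444]
eef_rot: [-1.061, 1.57, -1.278]
wrist_force: [-1.2, 1.8, 6.6]
grip_width: 0.0224
```

>>> {"api": "carry_out", "payload": {
  "increments": [0.26, 0.5, 0, 0, 0, 0.26, 0.5, 0, 0, 0, 0.26, 0.5, 0, 0, 0, 0.26, 0.5, 0, 0, 0, 0.26, 0.5, 0, 0, 0, 0.26, 0, 0, 0, 0]
}}

```text
t: 13.0
position: [0.4413, -0.283, 0.1421]
eef_rot: [-1.113, 1.57, -1.33]
wrist_force: [-2.6, 1.4, 8.7]
grip_width: 0.0219
```

Run:
```python
from h import *
go(.4405,-.2835);snap(10)
```

```text
t 13.0 pos [ 441.27 -282.98  142.09] F [-2.59  1.37  8.65] T [ 0.34  0.56 -0.  ] w 21.89 tool shift mm [ 0.   -0.67 -0.64] z [ 0.977 -0.215  0.   ] x [ 1.e-04 -5.e-04 -1.e+00] yaw z deg -12.43
```

View pics/side10.png

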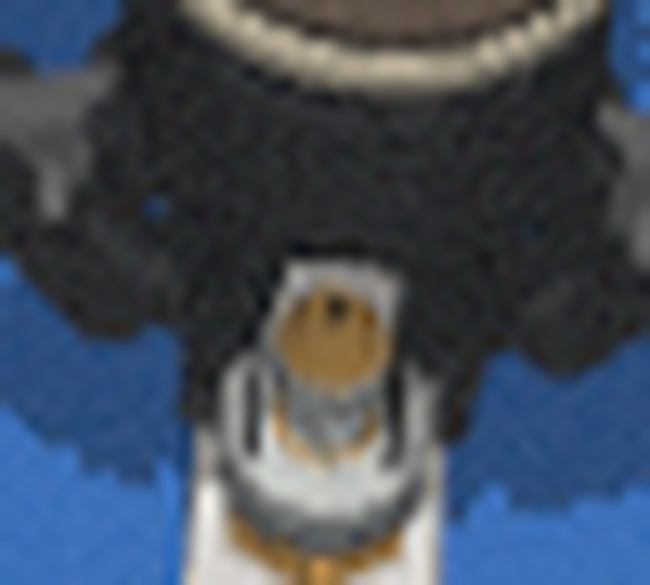

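>>> {"api": "carry_out", "payload": {
  "increments": [0.26, 0.4, 0, 0, 0, 0.26, 0.4, 0, 0, 0, 0.26, 0.4, 0, 0, 0, 0.26, 0.4, 0, 0, 0, 0.26, 0, 0, 0, 0]
}}

```text
t: 13.55
position: [0.4413, -0.283, 0.1407]
eef_rot: [-1.193, 1.57, -1.41]
wrist_force: [-2.5, 1.9, 11.6]
grip_width: 0.0218
```

>>> {"api": "carry_out", "payload": {
  "increments": [0.26, 0.3, 0, 0, 0, 0.26, 0.2, 0, 0, 0, 0.26, 0, 0, 0, 0]
}}

```text
t: 13.85
position: [0.4412, -0.283, 0.1402]
eef_rot: [-1.165, 1.57, -1.382]
wrist_force: [-2.3, 0.9, 12.2]
grip_width: 0.0222
```

>>> {"api": "carry_out", "payload": {
  "increments": [0.26, 0.2, 0, 0, 0, 0.22, 0, 0, 0, 0, 0.15, 0, 0, 0, 0, 0, 0, 0, 0, 0, 0, 0, 0, 0, 0]
}}

```text
t: 14.35
position: [0.4416, -0.2831, 0.1403]
eef_rot: [-0.583, 1.569, -0.8]
wrist_force: [-3.1, 1.4, 12.2]
grip_width: 0.0181
```

Run:
```python
from h import *
go(.4405,-.2835);snap(11)
```

```text
t 14.35 pos [ 441.65 -283.1   140.26] F [-3.09  1.42 12.18] T [0.37 0.57 0.02] w 18.12 tool shift mm [-0.   -0.64 -1.04] z [ 0.977 -0.215  0.001] x [ 0.001 -0.001 -1.   ] yaw z deg -12.42
```

View pics/side11.png

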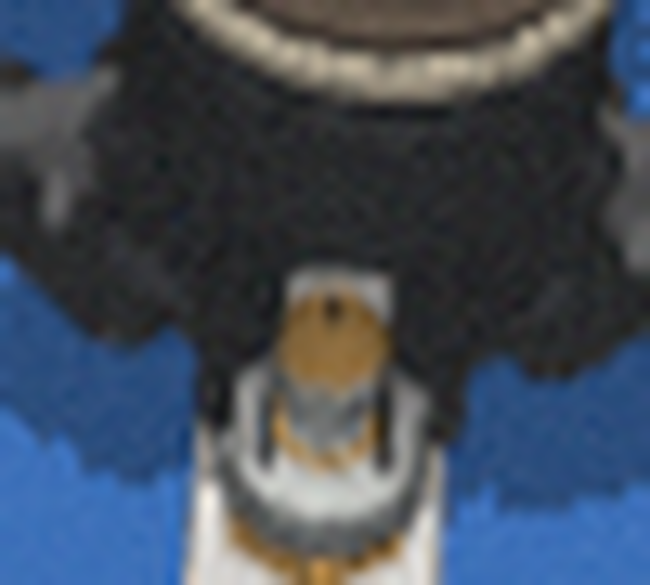

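>>> {"api": "carry_out", "payload": {
  "increments": [0, 0, 0, 0, 0, 0, 0, 0, 0, 0]
}}

```text
t: 14.6
position: [0.4416, -0.2831, 0.1402]
eef_rot: [-0.575, 1.569, -0.792]
wrist_force: [-1.8, 0.7, 12.4]
grip_width: 0.0183
```

>>> {"api": "carry_out", "payload": {
  "increments": [0, -0.5, 0, 0, 0, 0, -0.5, 0, 0, 0, 0, -0.5, 0, 0, 0, 0, 0, 0, 0, 0]
}}

```text
t: 15.0
position: [0.4416, -0.2831, 0.1416]
eef_rot: [-0.487, 1.569, -0.704]
wrist_force: [-1.6, 0.5, 9.0]
grip_width: 0.0181
```

Run:
```python
from h import *
go(.4405,-.2835);snap(12)
```

```text
t 15.0 pos [ 441.63 -283.11  141.55] F [-1.6   0.46  9.04] T [ 0.19  0.34 -0.01] w 18.08 tool shift mm [-0.   -0.62 -1.02] z [ 0.977 -0.215  0.001] x [ 1.e-03 -9.e-04 -1.e+00] yaw z deg -12.43
```

View pics/side12.png

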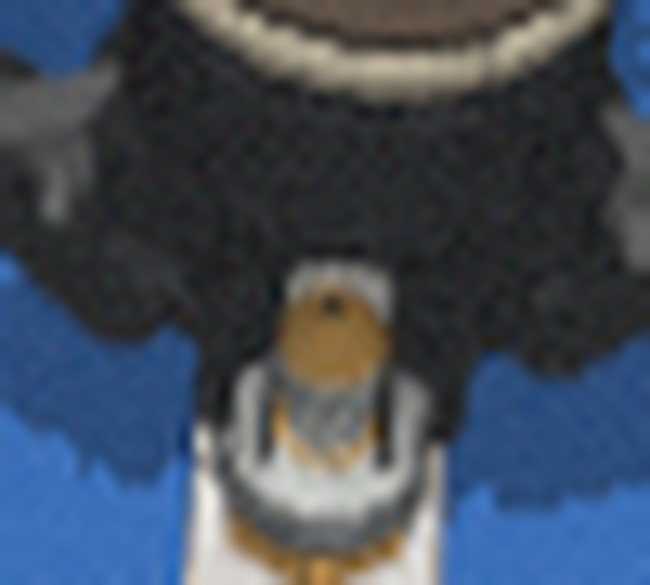

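>>> {"api": "carry_out", "payload": {
  "increments": [0, -0.6, 0, 0, 0, 0, -0.6, 0, 0, 0, 0, -0.6, 0, 0, 0, 0, 0, 0, 0, 0]
}}

```text
t: 15.45
position: [0.4415, -0.2831, 0.1426]
eef_rot: [-0.189, 1.57, -0.406]
wrist_force: [1.2, -0.6, 3.7]
grip_width: 0.0182
```

>>> {"api": "carry_out", "payload": {
  "increments": [0, -1, 0, 0, 0, 0, -1, 0, 0, 0, 0, 0, 0, 0, 0]
}}

```text
t: 15.75
position: [0.4413, -0.283, 0.1443]
eef_rot: [1.04, 1.571, 0.823]
wrist_force: [2.1, -0.8, -2.8]
grip_width: 0.0181
```

Run:
```python
from h import *
go(.4405,-.2835);snap(13)
```

```text
t 15.75 pos [ 441.31 -282.95  144.27] F [ 2.06 -0.8  -2.78] T [-0.07 -0.49 -0.01] w 18.14 tool shift mm [-0.   -0.71 -0.67] z [ 0.977 -0.215  0.   ] x [ 1.e-04  2.e-04 -1.e+00] yaw z deg -12.43
```

View pics/side13.png

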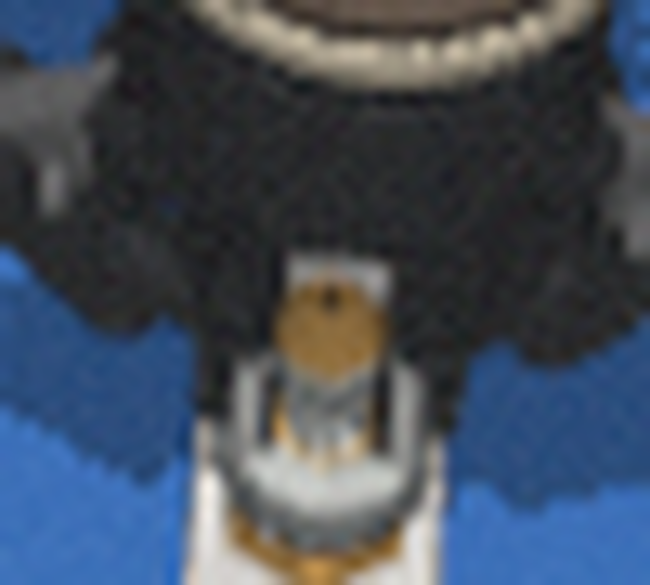

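>>> {"api": "carry_out", "payload": {
  "increments": [0, -1, 0, 0, 0, 0, -1, 0, 0, 0, 0, -1, 0, 0, 0, 0, 0, 0, 0, 0]
}}

```text
t: 16.2
position: [0.4412, -0.283, 0.1476]
eef_rot: [-0.675, 1.571, -0.892]
wrist_force: [1.0, -1.1, -1.4]
grip_width: 0.0174
```

>>> {"api": "carry_out", "payload": {
  "increments": [0, -1, 0, 0, 0, 0, -1.5, 0, 0, 0, 0, -1.5, 0, 0, 0, 0, -1.5, 0, 0, 0, 0, -1.5, 0, 0, 0, 0, 0, 0, 0, 0]
}}

```text
t: 16.8
position: [0.441, -0.283, 0.1546]
eef_rot: [-2.406, 1.571, -2.623]
wrist_force: [-0.5, 0.3, 0.1]
grip_width: 0.0181
```

Run:
```python
from h import *
go(.4405,-.2835);snap(14)
```

```text
t 16.8 pos [ 441.04 -282.98  154.56] F [-0.47  0.26  0.09] T [-0.02  0.08 -0.05] w 18.07 tool shift mm [ 0.   -0.62 -0.42] z [ 0.977 -0.215 -0.   ] x [-2.e-04 -1.e-04 -1.e+00] yaw z deg -12.43
```

View pics/side14.png

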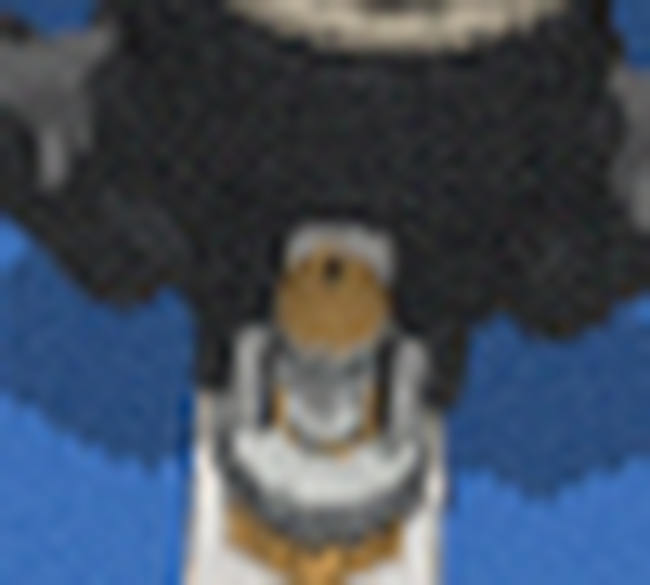

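>>> {"api": "carry_out", "payload": {
  "increments": [0, -2, 0, 0, 0, 0, -3, 0, 0, 0, 0, -4, 0, 0, 0, 0, -6, 0, 0, 0, 0, -10, 0, 0, 0, 0, -12, 0, 0, 0, 0, -12, 0, 0, 0, 0, -12, 0, 0, 0, 0, 0, 0, 0, 0, 0, 0, 0, 0, 0]
}}

```text
t: 17.85
position: [0.4412, -0.2831, 0.2158]
eef_rot: [-0.614, 1.57, -0.831]
wrist_force: [0.4, 0.0, -0.1]
grip_width: 0.0181
```

Run:
```python
from h import *
go(.5513,.109);snap(15,("side","top"),w=40,k=8)
```

```text
t 17.85 pos [ 441.18 -283.11  215.77] F [ 0.4   0.03 -0.14] T [ 0.05 -0.   -0.01] w 18.09 tool shift mm [-1.9000e-01  4.0662e+02  2.3070e+01] z [ 0.977 -0.215  0.001] x [ 6.e-04 -7.e-04 -1.e+00] yaw z deg -12.44
```

View pics/side15.png

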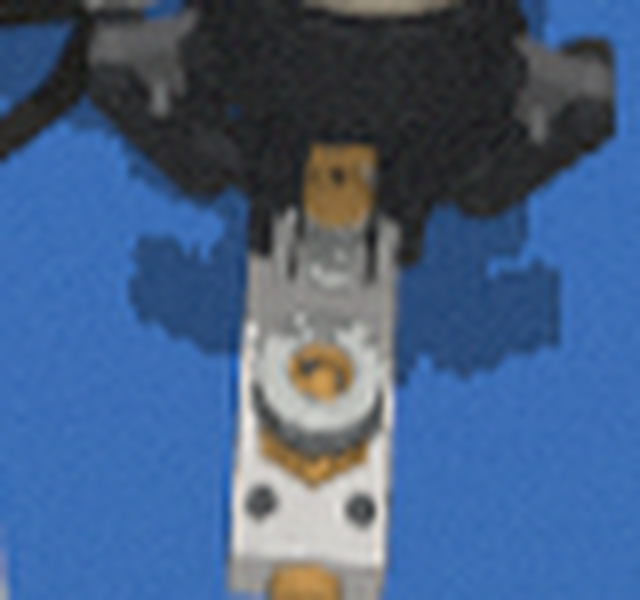

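View pics/top15.png

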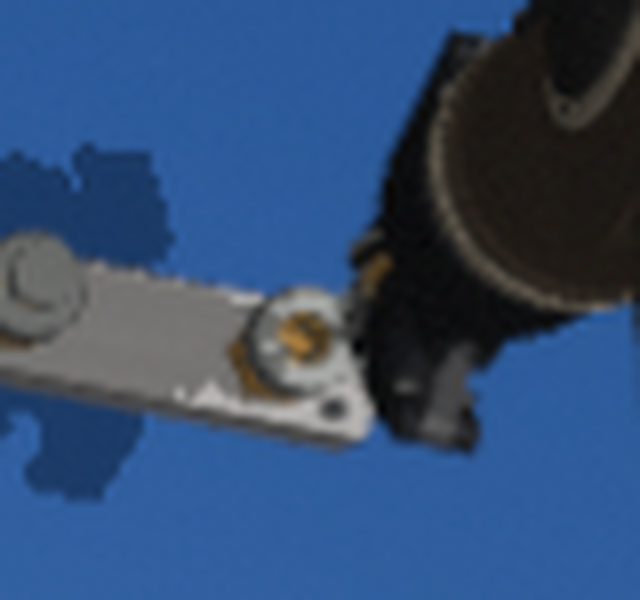

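>>> {"api": "carry_out", "payload": {
  "increments": [0, 0, 0, 0, -5.5, 0, 0, 0, 0, -5.5, 0, 0, 20, 5, 0, 0, 0, 25, 6.5, 0, 0, 0, 28, 7, 0, 0, 0, 28, 7, 0, 0, 0, 30, 8, 0, 0, 0, 30, 8, 0, 0, 0, 30, 8, 0, 0, 0, 30, 8, 0, 0, 0, 30, 8, 0, 0, 0, 30, 7, 0, 0, 0, 30, 7, 0, 0, 0, 30, 7, 0, 0, 0, 25, 6, 0, 0, 0, 18, 5, 0, 0, 0, 11, 3, 0, 0, 0, 0, 0, 0, 0, 0, 0, 0, 0, 0, 0, 0, 0, 0]
}}

```text
t: 19.95
position: [0.5513, 0.1079, 0.2151]
eef_rot: [-2.061, 1.57, -2.088]
wrist_force: [0.2, -0.1, -1.0]
grip_width: 0.0177
```

Run:
```python
from h import *
go(.552,.109)
```

```text
t 19.95 pos [551.33 107.91 215.13] F [ 0.21 -0.1  -1.03] T [0.   0.   0.03] w 17.69 tool shift mm [-0.    1.11  0.64] z [ 1.    -0.026 -0.001] x [-6.e-04 -1.e-03 -1.e+00] yaw z deg -1.52
```

>>> {"api": "carry_out", "payload": {
  "increments": [0, 15, 1, 0.6, 0, 0, 15, 0, 0, 0, 0, 15, 0, 0, 0, 0, 15, 0, 0, 0, 0, 10, 0, 0, 0, 0, 5, 0, 0, 0, 0, 0, 0, 0, 0, 0, 0, 0, 0, 0]
}}

```text
t: 20.75
position: [0.5524, 0.1106, 0.1407]
eef_rot: [0.39, 1.57, 0.365]
wrist_force: [0.0, -0.1, -0.1]
grip_width: 0.0182
```

Run:
```python
from h import *
go(.552,.109);snap(16,("side","top"),c0=(.552,.109,.05),w=25,k=13)
```

```text
t 20.75 pos [552.37 110.6  140.65] F [ 0.01 -0.07 -0.12] T [ 0.   -0.   -0.03] w 18.23 tool shift mm [-0.   -1.61 -0.33] z [ 1.    -0.025  0.   ] x [ 5.e-04  2.e-04 -1.e+00] yaw z deg -1.42
```

View pics/side16.png

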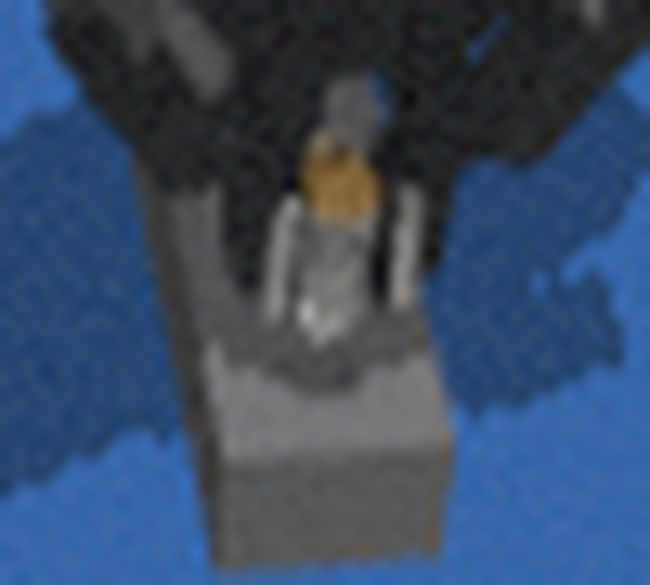

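View pics/top16.png

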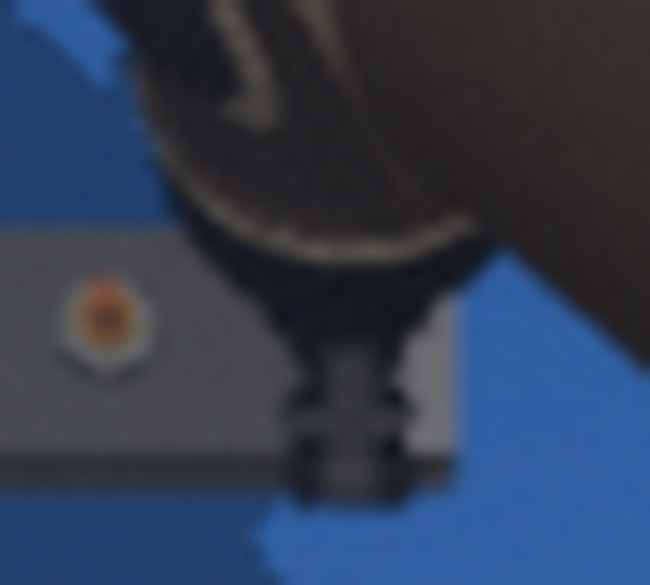

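Run:
```python
from h import *
u=proj("side",[.552,.109,.05])[0].astype(int)-25
f=lambda P:np.round((proj("side",P)[0]-u+.5)*13)
for z in(.0535,.080,.096,.107):print(z,f([.5524,.1106,z]))
h=(np.array([366.6,206.4])-u);
hx=((438-280+.5)/5-.5+335,(307+.5)/5-.5+145)
print("hole meas",(np.array(hx)-u+.5)*13, "pred for 552,109",f([.552,.109,.04]))
for P in([.5773-.0,.084,.04],[.528,.0847,.04]):print(f(P))
print(f([.562,.109,.04])-f([.552,.109,.04]),f([.552,.119,.04])-f([.552,.109,.04]))
print([ (np.round(r["at"],4),r["conf"]) for c in("side",) for r in spot_point(c,"nozzle_mid")])
```

```text
0.0535 [338. 323.]
0.08 [347. 241.]
0.096 [352. 190.]
0.107 [356. 155.]
hole meas [321.1 370.5] pred for 552,109 [333. 370.]
[473. 446.]
[244. 468.]
[46. -5.] [ -9. -35.]
[(array([0.5518, 0.1069, 0.0841]), 0.62)]
```

>>> {"api": "carry_out", "payload": {
  "increments": [0, 3, -1.1, -0.2, 0, 0, 3, -1.1, 0, 0, 0, 3, 0, 0, 0, 0, 0, 0, 0, 0, 0, 0, 0, 0, 0]
}}

```text
t: 21.4
position: [0.5518, 0.1082, 0.1312]
eef_rot: [-3.022, 1.571, -3.047]
wrist_force: [-0.2, 0.3, -1.7]
grip_width: 0.0177
```

Run:
```python
from h import *
go(.552,.1084);snap(17,("side",),c0=(.552,.109,.05),w=25,k=13)
```

```text
t 21.4 pos [551.81 108.2  131.22] F [-0.16  0.32 -1.74] T [0.04 0.01 0.06] w 17.7 tool shift mm [-0.    0.2   0.19] z [ 1.    -0.025 -0.   ] x [-3.e-04 -0.e+00 -1.e+00] yaw z deg -1.42
```

View pics/side17.png

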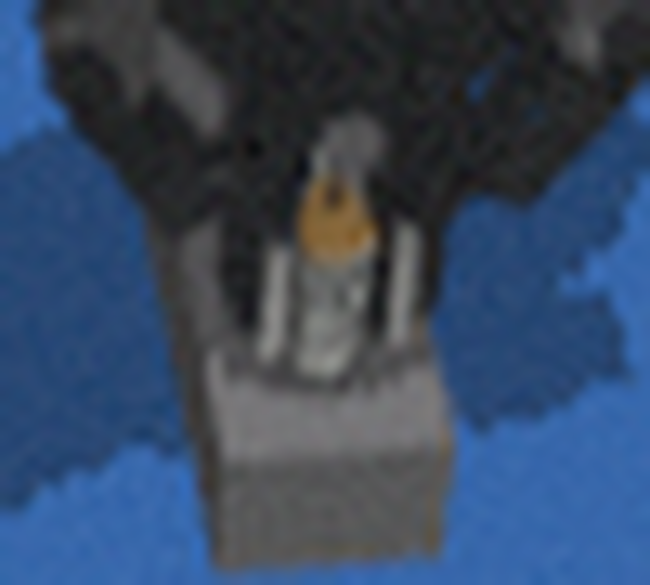

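>>> {"api": "carry_out", "payload": {
  "increments": [0, 1.5, 0.5, 0, 0, 0, 1.5, 0, 0, 0, 0, 1, 0, 0, 0, 0, 0, 0, 0, 0]
}}

```text
t: 21.85
position: [0.5518, 0.1087, 0.1272]
eef_rot: [-2.729, 1.57, -2.754]
wrist_force: [-0.1, 0.5, -0.9]
grip_width: 0.0182
```

>>> {"api": "carry_out", "payload": {
  "increments": [0, 1, 0, 0, 0, 0, 1, 0, 0, 0, 0, 0, 0, 0, 0]
}}

```text
t: 22.15
position: [0.5518, 0.1086, 0.1252]
eef_rot: [-2.643, 1.571, -2.668]
wrist_force: [-0.1, -0.1, -0.9]
grip_width: 0.018
```

>>> {"api": "carry_out", "payload": {
  "increments": [0, 1, 0, 0, 0, 0, 1, 0, 0, 0, 0, 0, 0, 0, 0]
}}

```text
t: 22.45
position: [0.552, 0.1089, 0.1234]
eef_rot: [0.727, 1.57, 0.702]
wrist_force: [-0.7, -0.1, -0.8]
grip_width: 0.0182
```

>>> {"api": "carry_out", "payload": {
  "increments": [0, 1, 0, 0, 0, 0, 1, 0, 0, 0, 0, 1, 0, 0, 0, 0, 0, 0, 0, 0]
}}

```text
t: 22.85
position: [0.552, 0.1089, 0.1203]
eef_rot: [0.765, 1.57, 0.74]
wrist_force: [0.7, 1.4, -0.9]
grip_width: 0.0181
```

>>> {"api": "carry_out", "payload": {
  "increments": [0, 1, 0, 0, 0, 0, 1, 0, 0, 0, 0, 0, 0, 0, 0]
}}

```text
t: 23.15
position: [0.552, 0.1088, 0.1183]
eef_rot: [0.671, 1.57, 0.646]
wrist_force: [1.9, 1.1, -0.1]
grip_width: 0.0179
```

Run:
```python
from h import *
go(.552,.1084);snap(18,("side",),c0=(.552,.109,.05),w=25,k=13)
```

```text
t 23.15 pos [552.   108.84 118.33] F [ 1.93  1.08 -0.12] T [ 0.33 -0.34 -0.01] w 17.93 tool shift mm [-0.   -0.44  0.01] z [ 1.    -0.025  0.   ] x [ 3.e-04  2.e-04 -1.e+00] yaw z deg -1.42
```

View pics/side18.png

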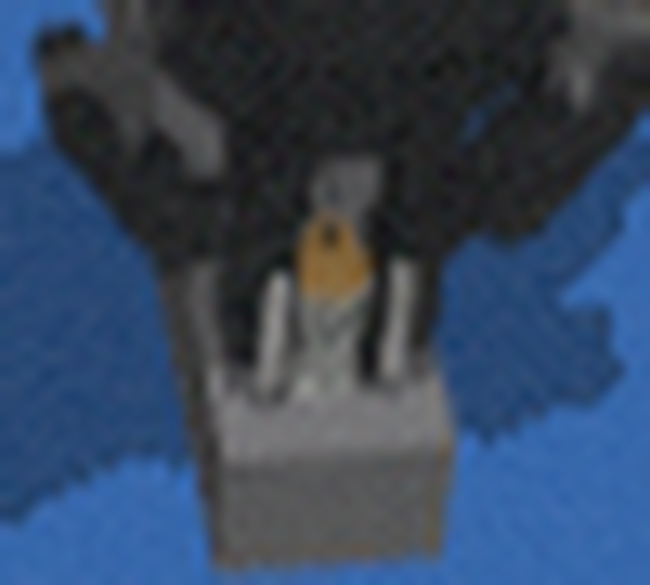

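>>> {"api": "carry_out", "payload": {
  "increments": [0, 0, 0.3, 0.5, 0, 0, 1, 0, 0, 0, 0, 1, 0, 0, 0, 0, 0, 0, 0, 0]
}}

```text
t: 23.6
position: [0.5523, 0.1089, 0.1162]
eef_rot: [-2.648, 1.57, -2.672]
wrist_force: [0.4, 0.4, -1.1]
grip_width: 0.0177
```

>>> {"api": "carry_out", "payload": {
  "increments": [0, 0.7, 0.3, 0, 0, 0, 0.7, 0, 0, 0, 0, 0, 0, 0, 0]
}}

```text
t: 23.9
position: [0.5523, 0.1091, 0.1148]
eef_rot: [-2.441, 1.57, -2.466]
wrist_force: [0.8, -0.2, -1.5]
grip_width: 0.018
```

>>> {"api": "carry_out", "payload": {
  "increments": [0.24, 0, 0, 0, 0, 0.28, 0, 0, 0, 0, 0.35, 0, 0, 0, 0, 0.4, 0, 0, 0, 0, 0.4, 0, 0, 0, 0]
}}

```text
t: 24.4
position: [0.5524, 0.1093, 0.115]
eef_rot: [-0.867, 1.571, -0.892]
wrist_force: [0.4, 0.3, -0.1]
grip_width: 0.0343
```

Run:
```python
from h import *
go(.552,.1084);snap(19,("side",),c0=(.552,.109,.05),w=25,k=13)
```

```text
t 24.4 pos [552.41 109.25 115.01] F [ 0.44  0.35 -0.14] T [ 0.02 -0.01 -0.04] w 34.26 tool shift mm [ 0.   -0.86 -0.39] z [ 1.    -0.025  0.   ] x [ 1.e-04 -1.e-04 -1.e+00] yaw z deg -1.43
```

View pics/side19.png

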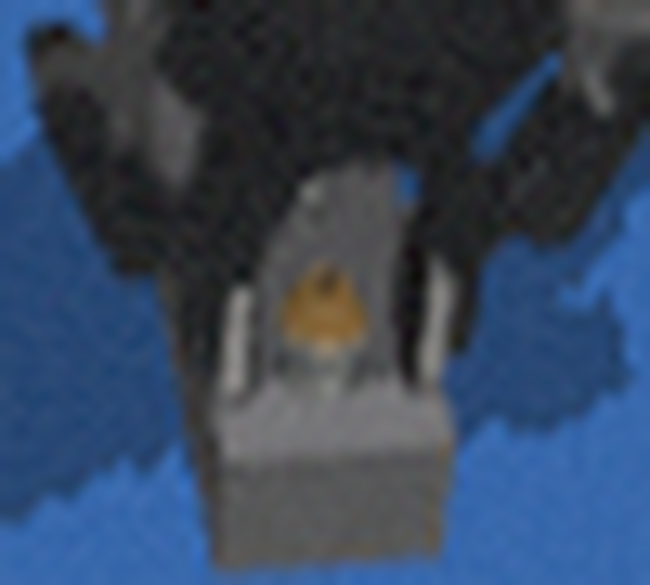

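>>> {"api": "carry_out", "payload": {
  "increments": [0.45, -5, 0, 0, 0, 0.45, -10, 0, 0, 0, 0.45, -15, 0, 0, 0, 0.45, -20, 0, 0, 0, 0.45, -25, 0, 0, 0, 0.45, -25, 0, 0, 0, 0.45, -25, -15, 0, 0, 0.45, -10, -40, 0, 0, 0.45, 0, -40, 0, 0, 0.45, 0, -40, 0, 0, 0.45, 0, -30, 0, 0, 0.45, 0, 0, 0, 0, 0.45, 0, 0, 0, 0]
}}

```text
t: 25.75
position: [0.5483, -0.0561, 0.2512]
eef_rot: [0.076, 1.57, 0.049]
wrist_force: [0.5, 1.4, -0.4]
grip_width: 0.0386
```

Run:
```python
from h import *
go(.552,.1084);snap(20,("side","top"),c0=(.552,.15,.05),w=40,k=10)
for c in("side","top"):
  u=proj(c,[.552,.15,.05])[0].astype(int)-40
  for z in (.056,.066,.071): print(c,z,np.round((proj(c,[.552,.109,z])[0]-u+.5)*10))
  print("fan/tube pts",[np.round((proj(c,[.552+.0025*k,.109+.05*k,.048])[0]-u+.5)*10) for k in (1,2,3)])
  for l in("nozzle_mid","tube_mid","fan_mid","plug_mid"):
    print(c,l,[(np.round(r["at"],4).tolist(),round(r["conf"],2)) for r in spot_point(c,l)])
    if l=="nozzle_mid": print([(np.round(r["at"],4).tolist(),round(r["conf"],2)) for r in look_for(c,l)])
```

```text
t 25.75 pos [548.33 -56.11 251.15] F [ 0.51  1.42 -0.43] T [ 0.07  0.02 -0.01] w 38.64 tool shift mm [ 1.0000e-02  1.6455e+02 -7.1000e-01] z [ 1.    -0.027  0.001] x [ 1.3e-03  1.0e-04 -1.0e+00] yaw z deg -1.53
side 0.056 [440. 507.]
side 0.066 [443. 484.]
side 0.071 [444. 472.]
fan/tube pts [array([413., 393.]), array([388., 266.]), array([365., 145.])]
side nozzle_mid [([0.5536, 0.1086, 0.0439], 0.43)]
[([0.5534, 0.256, 0.0618], 0.48)]
side tube_mid [([0.5532, 0.2169, 0.0376], 0.75), ([0.5537, 0.1605, 0.0458], 0.57)]
side fan_mid [([0.5561, 0.2648, 0.0464], 0.55)]
side plug_mid [([0.4674, -0.1823, 0.0837], 0.55)]
top 0.056 [553. 404.]
top 0.066 [553. 395.]
top 0.071 [553. 390.]
fan/tube pts [array([374., 407.]), array([196., 403.]), array([ 18., 400.])]
top nozzle_mid [([0.5487, 0.1112, 0.0475], 0.45)]
[([0.5482, 0.1126, 0.0572], 0.44)]
top tube_mid [([0.5524, 0.1633, 0.0478], 0.41)]
top fan_mid [([0.5583, 0.2616, 0.0465], 0.61)]
top plug_mid []
```

View pics/side20.png

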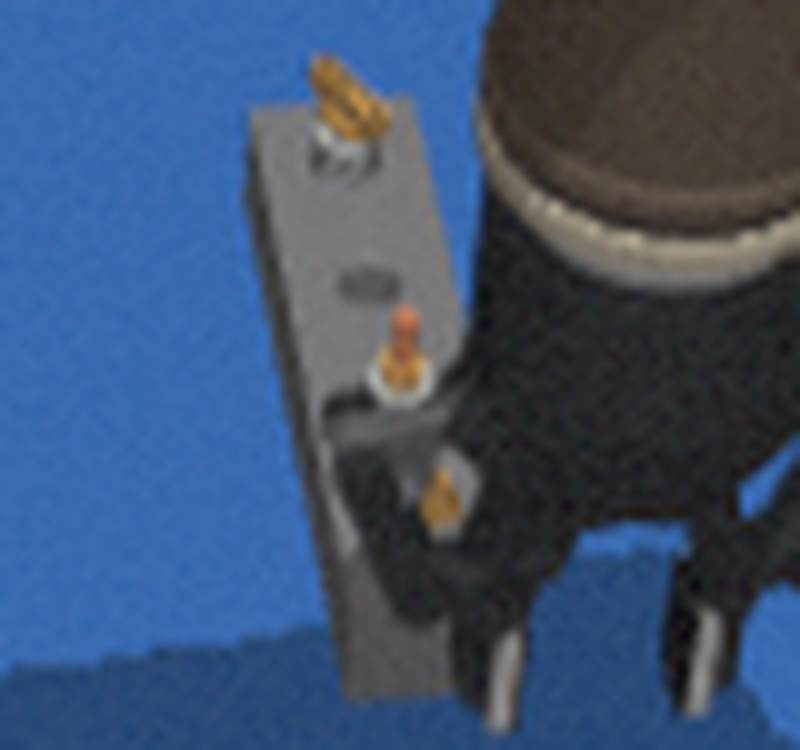

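View pics/top20.png

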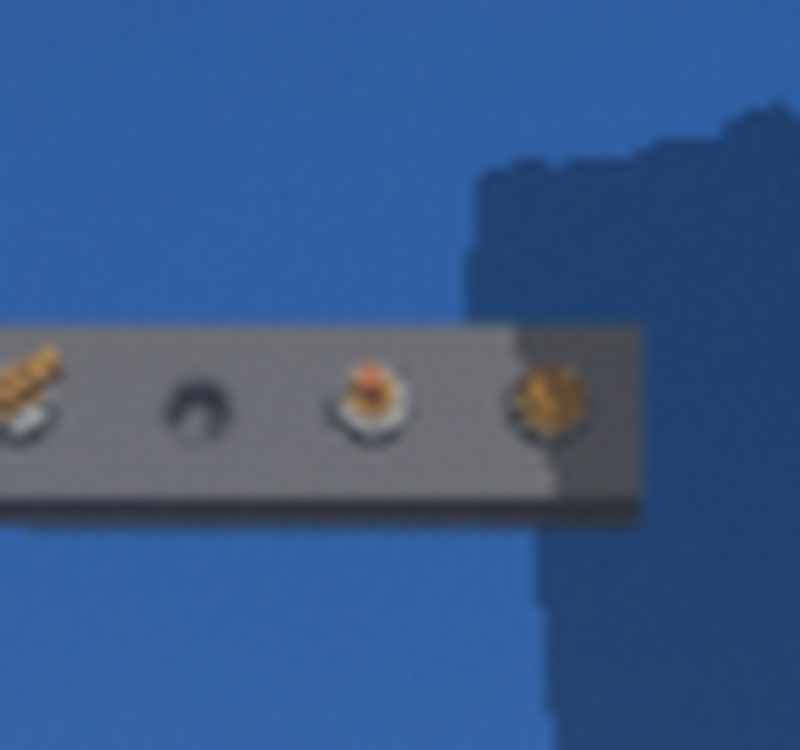

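>>> {"api": "carry_out", "payload": {
  "increments": [0.45, 0, -30, -10, 0, 0.45, 0, -40, -20, 0, 0.45, 0, -40, -20, 0, 0.45, 0, -40, -20, 0, 0.45, 0, -40, -20, 0, 0.45, 0, -20, -10, 0, 0.45, 0, 0, 0, 0, 0.45, 0, 0, 0, 0]
}}

```text
t: 27.15
position: [0.4431, -0.2631, 0.25]
eef_rot: [0.833, 1.57, 0.807]
wrist_force: [-0.1, 0.7, -0.3]
grip_width: 0.0384
```

Run:
```python
from h import *
go(.552,.1084);snap(21,("side","top"),c0=(.552,.15,.05),w=30,k=13)
p,d=read_camera("side");cv2.imwrite("pics/sidefull.png",p[:,:,::-1])
p,d=read_camera("top");cv2.imwrite("pics/topfull.png",p[:,:,::-1])
k=calibration("top")
for c in("side","top"):
  k=calibration(c);p,d=read_camera(c)
  yy,xx=np.mgrid[0:400,0:640]
  q=cv2.undistortPoints(np.c_[xx.ravel(),yy.ravel()].astype(float)[:,None],np.array(k["mtx"]),np.array(k["dist_coeffs"]))[:,0]
  P=(np.c_[q,np.ones(len(q))]*d.ravel()[:,None])@rot(k).T+np.array(k["origin"])
  for k2 in range(4):
    c0=np.array([.552+.0013*k2,.109+.05*k2]);m=(np.hypot(*(P[:,:2]-c0).T)<.014)&(P[:,2]>.03)&(P[:,2]<.12)
    print(c,k2,m.sum(),np.round(np.percentile(P[m,2],[5,50,90,95,100])*1000,1))
```

```text
t 27.15 pos [ 443.08 -263.12  250.02] F [-0.07  0.66 -0.34] T [ 0.04  0.04 -0.04] w 38.37 tool shift mm [1.4000e-01 3.7423e+02 9.9220e+01] z [ 1.    -0.026  0.   ] x [ 3.e-04  3.e-04 -1.e+00] yaw z deg -1.49Traceback (most recent call last):
  File "<stdin>", line 13, in <module>
    return _quantile_unchecked(
        a, q, axis, out, overwrite_input, method, keepdims, weights)
    return _ureduce(a,
                    func=_quantile_ureduce_func,
    ...<5 lines>...
                    overwrite_input=overwrite_input,
                    method=method)
    r = func(a, **kwargs)
    result = _quantile(arr,
                       quantiles=q,
    ...<2 lines>...
                       out=out,
                       weights=wgt)
    slices_having_nans = np.isnan(arr[-1, ...])
                                  ~~~^^^^^^^^^
IndexError: index -1 is out of bounds for axis 0 with size 0
```

View pics/side21.png

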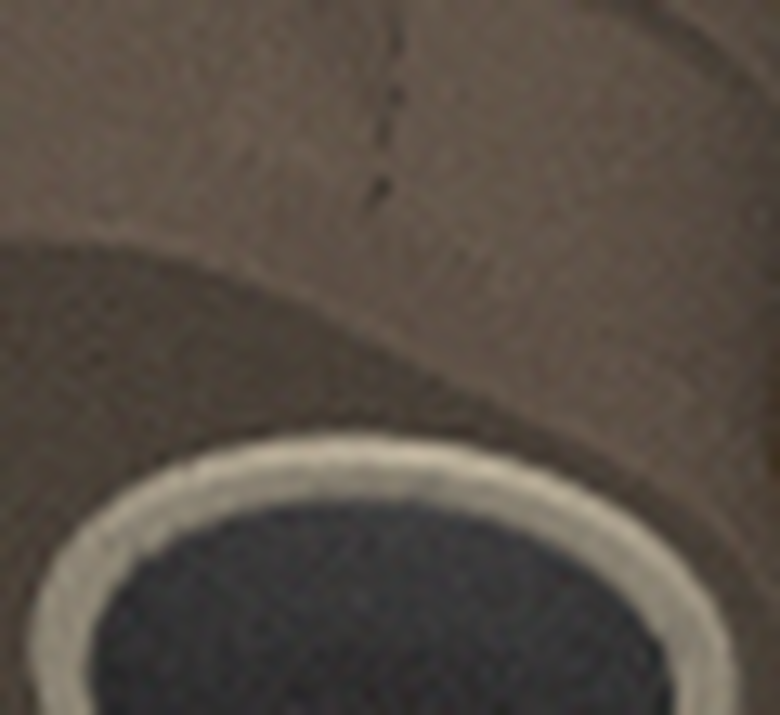

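View pics/sidefull.png

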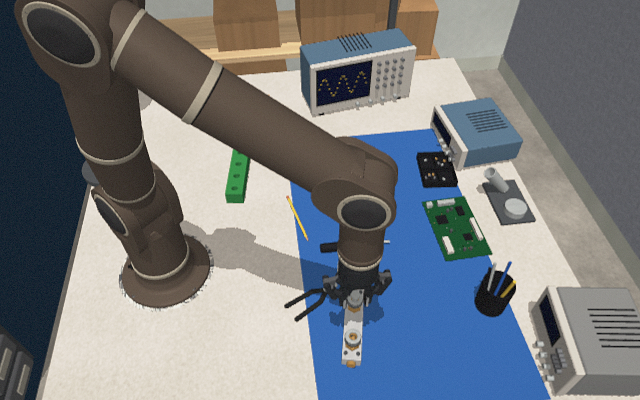

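>>> {"api": "carry_out", "payload": {
  "increments": [0.45, -4, -20, -15, 0, 0.45, -4, -33, -27, 0, 0.45, -4, -33, -27, 0, 0.45, -4, -33, -27, 0, 0.45, -4, -33, -27, 0, 0.45, -4, -33, -27, 0, 0.45, 0, -33, -27, 0, 0.45, 0, -33, -27, 0, 0.45, 0, -33, -27, 0, 0.45, 0, 0, 0, 0, 0.45, 0, 0, 0, 0]
}}

```text
t: 28.5
position: [0.205, -0.5414, 0.2736]
eef_rot: [1.492, 1.57, 1.466]
wrist_force: [1.2, 0.7, 0.4]
grip_width: 0.0383
```

Run:
```python
from h import *
snap(22,("side","top"),c0=(.552,.15,.05),w=30,k=13)
snap(23,("side","top"),c0=(.452,-.235,.05),w=40,k=9)
for c in("side","top"):
  k=calibration(c);p,d=read_camera(c)
  yy,xx=np.mgrid[0:400,0:640]
  q=cv2.undistortPoints(np.c_[xx.ravel(),yy.ravel()].astype(float)[:,None],np.array(k["mtx"]),np.array(k["dist_coeffs"]))[:,0]
  P=(np.c_[q,np.ones(len(q))]*d.ravel()[:,None])@rot(k).T+np.array(k["origin"])
  for k2 in range(4):
    c0=np.array([.552+.0013*k2,.109+.05*k2]);m=(np.hypot(*(P[:,:2]-c0).T)<.014)&(P[:,2]>.01)&(P[:,2]<.12)
    if m.any(): print(c,k2,m.sum(),np.round(np.percentile(P[m,2],[5,50,90,95,100])*1000,1))
```

```text
side 0 84 [38.1 47.9 63.6 66.3 68.8]
side 1 91 [38.6 50.2 71.5 76.7 79.7]
side 2 54 [24.7 39.6 43.1 44.1 45.3]
side 3 93 [38.3 54.4 71.7 72.8 76. ]
top 0 77 [37.2 53.8 65.8 66.6 71.3]
top 1 74 [37.4 50.9 66.3 74.6 82.4]
top 2 68 [13.3 38.2 42.6 42.8 46.5]
top 3 84 [36.1 54.2 74.7 76.  79.7]
```

View pics/side22.png

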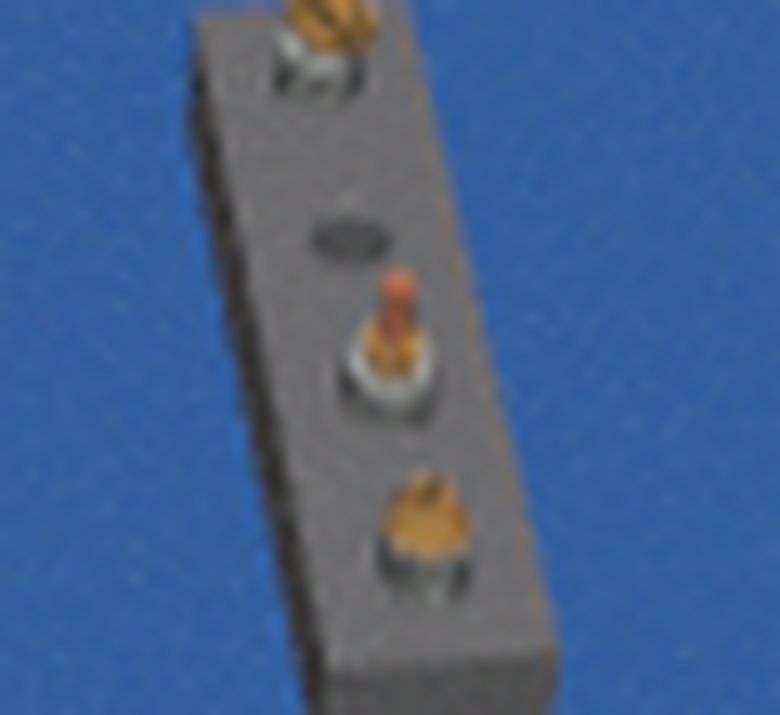

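View pics/side23.png

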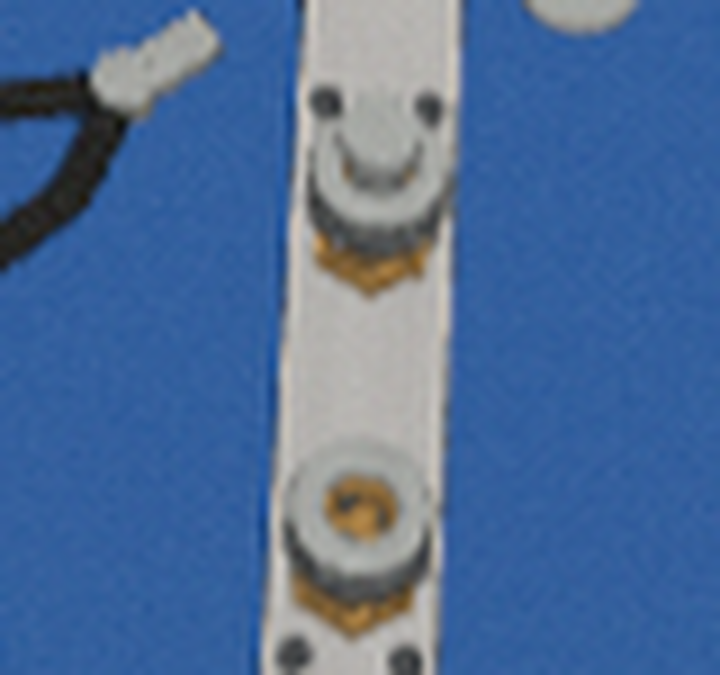

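```bash
python3 -c "
from plant import *
print(job_done(), observe()['t'])"
```

```text
the job is handed in; nothing more can be done
the job is handed in; nothing more can be done
```

The cone-tipped nozzle is off coupling a and standing upright in rack hole 3. I handed the job in at about 29 s of the 51 s allowed.

- **Release:** I felt for the sleeve top, then pushed the sleeve back about 5 mm at 5 mm/s or less. The force peaked at about 12 N, with no knock from the stop. I then gripped the nozzle and drew it straight up.
- **Placing:** I lowered the nipple about 11 mm into the hole, let go, and the nozzle slid home by itself.

**Last checks:**
- The nozzle's top reads about 66 mm above the bench in both cameras' depth, which matches fully home.
- Coupling a is empty and its sleeve looks forward in the side picture.
- The plug and both stored nozzles look undisturbed, and the robot is clear of everything.

**Off or in disagreement:**
- While I was centring the fingers by touch, they pushed the locked nozzle's cone top about 3 mm sideways. The wrist force stayed around 1 N, within its noise, and the nozzle came back upright when I backed off.
- The gripper read about 18 mm on the 20 mm grip. I put that down to the pads flexing, but did not confirm it.
- The side camera sat 2–3 mm off the arm in x, so I aligned the nozzle and hole relative to each other in the picture.

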